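# Brush the fired tiles and stand them in the drying rack

### The arm

A 6-joint arm with a two-finger parallel gripper is mounted at the origin on the work surface. World frame = base frame: x ahead of the robot, y to its left, z up, the work surface at z = 0. Lengths are in mm, angles in degrees, forces in N, time in s.
With the tool pointing down it reaches from about 350 to 850 mm from the base axis. Payload 8.1 kg.
Tool frame: the origin (TCP) lies midway between the tips of the shut fingers; the grasp point (between the pads) lies 19 mm behind it (r.grasp_offset is the distance from the TCP to the grasp point, in mm); z points along the fingers, x is the direction in which the jaws open and shut, and the axes are right-handed (so a half turn about z gives the same grasp; the last joint's range is limited). The gripper opens to 85 mm and grips with 20 to 120 N. Pads are 22 mm wide; open, the fingers measure 114 mm over their backs; the gripper's body (76 mm by 85 mm) begins 54 mm behind the grasp point. The pads swing forward as they close: fully open they stand 13 mm farther back than shut.
Start: joints at [67.586, 7.471, 85.268, -0, 87.261, -4.893], TCP at [180.612, 572.175, 231.292] pointing down, gripper open.
Joint ranges: [-169.43, 169.43], [-51.17, 129.36], [1.28, 143.12], [-76.62, 256.62], [0, 156.53], [-152.29, 152.29]. Speed limits (degrees/s): [136.94, 136.94, 159.86, 180, 180, 180].

### API

Orientations are given as [roll, pitch, yaw] about the fixed x, y, z axes, in that order (R = Rz(yaw) Ry(pitch) Rx(roll)).
In Python, from bench import r, optics, hand_in gives the robot as it stands.
- The arm moves only by the shell command python3 -m pendant 'ROWS' [FORCE]. ROWS is JSON, a list of rows, each a list of 5 numbers: the opening, from 0 (shut) to 1 (fully open), then the shift along the tool's x, y, z in mm, then the turn about the tool's z in degrees. A call has 1 to 10 rows; each row shifts and turns the commanded pose from where the row before left it, along the tool's axes as they then stand; what a row does not reach is not made up. A row lasts 1/10 s, in which the tool goes at most 50 mm and 8.59 degrees, less where a joint would pass 70% of its speed; a pose out of reach is approached as far as the arm can. A call with a gripper value outside its range is refused whole. The fingers move at their own pace and stop on an object; FORCE is the grip in N (left out, the last holds). Time passes only in rows, so rows that do not move let the fingers close. It gives the time, the measured TCP pose, the force and the opening at its end, in the units of the state.
- r.sense(): the state, without advancing time (a new reading comes with each control period).
- optics.snapshot(name): name is "scene" or "top" or "wrist"; returns (picture, depth): 400x640x3 uint8, blue, green, red; 400x640 float32, mm along the optical axis (not along the pixel's ray), 0 where there is no reading.
- optics.camera_params(name): a dict with "camera_matrix" (3x3 intrinsics, pixels), "k1" (the pictures are not rectified: a ray, as slopes to the right and down, at radius r is drawn at 1 + k1 r^2 times it, then the intrinsics apply), "eye" and "orientation" of the camera in the world. Camera axes: x right, y down, z forward; pixel columns grow to the right and rows downward; lengths in mm; the calibration is good to about 2 mm. A picture is of the moment at which its call begins: read the wrist's pose just before it. camera_params takes no time and is no camera call; for the wrist camera it gives the pose at the moment of the call.
- hand_in(): hands the job in, once; it reports no verdict.
Trained networks look in the newest picture that a camera, given by its name, has taken for a name from the list of things; names that differ only in an ending like _2 or _b are one class to them, and where a whole thing is asked for, a point or a joint stands for the part that bears it (a point fixed in the world has none). Each returns a list of dicts, best first, with "score" (0 to 1); they miss things now and then, are a little off and sometimes report something else, mostly with a low value. They report only what shows in the picture. A call takes as long as a camera call. They do not tell look-alikes from the thing itself.
- optics.search_frame(camera, query): "at" ([x, y, z] in mm, in world coordinates, good to about 4 mm: the middle of the surface that is visible of it).
The state is a dict: "time": time; "joint_pos": joint angles; "qd": joint speeds; "joint_efforts": joint torques, N m; "tool_pos": TCP position; "tcp_rot": TCP orientation; "ft_force": force on the tool from outside, world axes, zero at the start; "wrist_torque": the same for the moment, N m; "finger_gap": finger opening in mm.
Only numpy, scipy, OpenCV 4.12 (cv2) and the standard library are available. Lean on these libraries where they do the work, as an engineer would, in place of code of your own. Each camera call takes 0.05 s, during which the arm holds its last target. There are 200 camera calls.

### The job

Switch on the brushing unit, feed every tile on the table through the tunnel under its hood with the push stick behind the last tile until all are clear on the far side, never carrying a tile over or round the hood nor putting the fingers in the tunnel. Then switch the unit off, lay the push stick back flat on its mat, and stand each tile on edge in a place of its own in the drying rack. Leave the glaze pots and the brush mug where they are.

Things in the scene. Friction and masses are not known exactly. Their poses are not given: they have to be found in the camera images.
- tile_a: Square fired-clay tile 60 x 60 x 15 mm, plain terracotta, about 0.1 kg; origin at the centre of its underside, z out of its upper face, x and y parallel to its edges. All tiles are alike; two or three are present. Starts flat on the table on the infeed side.
- tile_b: Square fired-clay tile 60 x 60 x 15 mm, plain terracotta, about 0.1 kg; origin at the centre of its underside, z out of its upper face, x and y parallel to its edges. All tiles are alike; two or three are present. Starts flat on the table on the infeed side.
- tile_c: Square fired-clay tile 60 x 60 x 15 mm, plain terracotta, about 0.1 kg; origin at the centre of its underside, z out of its upper face, x and y parallel to its edges. All tiles are alike; two or three are present. Starts flat on the table on the infeed side.
- hood: Brushing unit fixed to the table: green hood 140 mm wide (x), 70 mm long (y from -35 to +35 mm), 95 mm high, over a grey deck whose top is 30 mm above the table. Origin on the table under the hood's middle; z up; +y is the feed direction. A tunnel 70 mm wide and 26 mm high above the deck goes right through.
- mouth (a point): Middle of the tunnel's entrance, on the deck; axes as the hood's. Before it lies the infeed deck, 245 mm long (towards -y), 82 mm wide, with low fences 4 mm high, 6 mm thick and 70 mm apart along its whole length and on to the tunnel's walls. It takes up to three tiles in a row, one pushing the next.
- exit (a point): Middle of the tunnel's way out, on the deck; axes as the hood's. After it lies the outfeed, 220 mm long (+y): a flat deck of the same height, 100 mm wide, without fences.
- switch (a joint): Brush switch: black toggle lever, 60 mm long, on top of the hood. 0 rad = off, leaning to the hood's -x; about 1.0 rad = fully on, leaning to the hood's +x; it stays where it is left.
- switch_tip (a point): Tip of the switch lever; it swings along the hood's x, about 60 mm above the pivot, and moves some 55 mm from off to on.
- push_stick: Loose plywood push stick, 0.13 kg. Origin under the handle, z up, +y towards the tip. Flat blade 40 mm wide, 14 mm high, from y = -16 to +140 mm, lying on its underside; upright handle block over the origin, 24 mm (x) by 32 mm (y), its top 89 mm above the underside. Grip the handle from above across its x. Starts on the mat.
- stick_tip (a point): Middle of the blade's blunt front end, 140 mm ahead of the origin, 7 mm above the underside.
- mat: Black rubber mat fixed on the table, 90 mm (x) by 250 mm (y), 4 mm thick; origin at the centre of its underside. The push stick's place.
- rack: Fixed wooden drying rack: base board 200 mm (x) by 75 mm (y), 12 mm thick, origin under its middle (4 mm off in x); +x points away from the brushing unit. Three places 55 mm apart along x. A tile stands there on an edge, its upper face towards -x, leaning back on the backrest. Fill the farthest first, to leave room for the gripper.
- foot0 (a point): Place of the rack farthest from the brushing unit: the foot of its backrest, on the base board's top; axes as the rack's. The backrest is 26 mm wide, 50 mm long, and leans back 25 degrees towards +x; a lip 6 mm high, its rear face 21 mm in front (-x) of the foot, keeps the tile's edge from sliding out.
- foot1 (a point): Middle place, likewise.
- foot2 (a point): Nearest place, likewise.
- pot3: Bystander: glaze pot 52 to 60 mm across, 55 to 75 mm high; origin under its middle. To be left alone.
- pot4: Bystander: glaze pot 52 to 60 mm across, 55 to 75 mm high; origin under its middle. To be left alone.
- pot5: Bystander: glaze pot 52 to 60 mm across, 55 to 75 mm high; origin under its middle. To be left alone.
- brush_mug: Bystander: white mug 76 mm across holding brushes, 200 mm high in all; origin under its middle. To be left alone.
Mind the look-alikes: they are no part of the job. Leave any pink look-alike of the tile_b alone.

How it is judged:
By the outcome, as a careful person would: the job done as asked, in the order asked, and still so for the second after the job is handed in, with the robot touching nothing.
Of tile_a, tile_b, tile_c only 2 to 3 are there at a start; the rules pass over those that are not, and their reading is None.
At some moment in a run one of push_stick, tile_a, tile_b, tile_c may be knocked a few centimetres aside while the robot is not near it.
It also fails if it takes over 210 s, if anything falls off the work surface, if the arm or the gripper's body presses on something with over 40 N, if the wrist force passes 120 N, or if a joint passes its speed limit or range.

## Working session

There is one attempt and no reset: what is moved stays moved. The work goes in short steps, Python scripts to look and compute and a shell command to move; the robot and the scene stay as the last step left them, time stands still between calls to the robot, and variables do not carry over. Pictures are saved under pics/ and viewed, about 12 in all and at most 16, crops included, and the job is handed in when it is done.

```bash
ls; mkdir -p pics; cat > h.py <<'E'
import numpy as np, cv2
from bench import r, optics, hand_in
from scipy.spatial.transform import Rotation as R
def cam(n):
    p=optics.camera_params(n); return p
def rot(o):
    o=np.array(o,float)
    return o if o.shape==(3,3) else R.from_euler('xyz',o,degrees=True).as_matrix()
def px2w(p,u,v,d=None,z=None):
    K=np.array(p['camera_matrix']); k=p['k1']
    q=np.array([(u-K[0,2])/K[0,0],(v-K[1,2])/K[1,1]]); s=q.copy()
    for _ in range(20): s=q/(1+k*(s@s))
    ray=rot(p['orientation'])@np.array([s[0],s[1],1]); e=np.array(p['eye'])
    if d is None: d=(z-e[2])/ray[2]
    return e+ray*d
def w2px(p,X):
    c=rot(p['orientation']).T@(np.array(X)-np.array(p['eye'])); s=c[:2]/c[2]; s=s*(1+p['k1']*(s@s))
    K=np.array(p['camera_matrix']); return K[0,0]*s[0]+K[0,2],K[1,1]*s[1]+K[1,2]
E
python3 - <<'E'
from h import *
print(r.sense())
for n in ('scene','top','wrist'):
    print(n,optics.camera_params(n))
for n in ('scene','top'):
    im,d=optics.snapshot(n); cv2.imwrite(f'pics/{n}0.png',im)
    for q in ['tile_a','hood','switch_tip','push_stick','stick_tip','mat','rack','foot0','mouth','exit','pot3','brush_mug']:
        try: print(n,q,[(np.round(x['at']).tolist(),round(x['score'],2)) for x in optics.search_frame(n,q)])
        except Exception as e: print(q,e)
E
```

```text
pics
{'time': 0.0, 'joint_pos': array([ 6.75877119e+01,  7.51680731e+00,  8.53274979e+01, -5.18358077e-05,
        8.72600872e+01, -4.89342490e+00]), 'qd': array([-0.00116789, -0.0120327 ,  0.0327343 , -0.05035813,  0.0632572 ,
        0.01962817]), 'joint_efforts': array([-3.70268936e-04, -5.69402575e+01, -5.00543869e+01, -1.00783095e-04,
        1.43653736e-02,  5.11956489e-05]), 'tool_pos': array([180.39241775, 571.68617516, 230.24377062]), 'tcp_rot': array([-1.79991147e+02,  1.04016331e-01,  7.24811474e+01]), 'ft_force': array([-0.37665419,  0.33330103, -0.32263061]), 'wrist_torque': array([0.00268009, 0.02459208, 0.00017509]), 'finger_gap': 85.31286817844502}
scene {'camera_matrix': array([[405.17889083,   0.        , 318.44970606],
       [  0.        , 405.17889083, 196.10253966],
       [  0.        ,   0.        ,   1.        ]]), 'k1': -0.03300801923218369, 'eye': array([1224.38781151, -408.49229786,  969.9656477 ]), 'orientation': array([-138.73760448,    0.97609163,   58.32545092])}
top {'camera_matrix': array([[388.0790839 ,   0.        , 321.28861709],
       [  0.     
[... 1594 characters left out ...]
), ([667.0, -184.0, 20.0], 0.72), ([505.0, -510.0, 18.0], 0.56), ([625.0, 336.0, 57.0], 0.41)]
top hood [([486.0, 1.0, 28.0], 0.89)]
top switch_tip []
top push_stick [([660.0, 108.0, 17.0], 0.56)]
top stick_tip [([658.0, 108.0, 20.0], 0.57)]
top mat [([655.0, 70.0, 3.0], 0.95)]
top rack [([658.0, 69.0, 3.0], 0.63), ([462.0, 382.0, 10.0], 0.6)]
top foot0 [([460.0, 380.0, 12.0], 0.95)]
top mouth [([484.0, -1.0, 30.0], 0.93), ([665.0, -181.0, 20.0], 0.31)]
top exit [([483.0, 1.0, 30.0], 0.92), ([660.0, 106.0, 19.0], 0.72), ([458.0, -6.0, 185.0], 0.35)]
top pot3 [([727.0, -66.0, 57.0], 0.72), ([627.0, 338.0, 60.0], 0.65), ([688.0, 279.0, 68.0], 0.65)]
top brush_mug [([800.0, 108.0, 85.0], 0.56)]
```

View pics/top0.png

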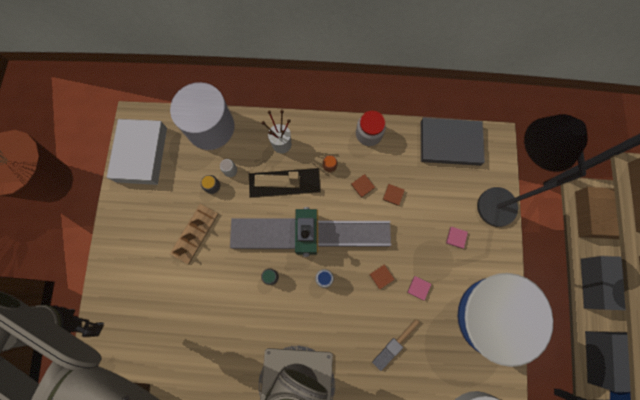

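View pics/scene0.png

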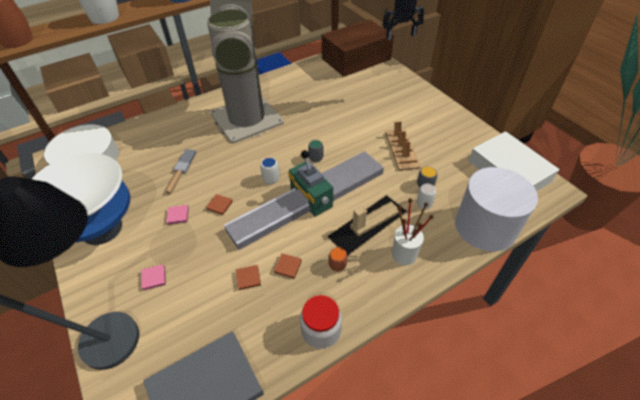

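Top view: terracotta tiles are at (363,186), (394,195) and (382,277). The pink look-alikes are at (457,238) and (420,288), and I'll leave them alone. Hood is at (306,232) with the infeed to the right. The stick is on its mat at (285,182) and the rack at (195,235). Next I'll measure with depth.

```bash
cat >> h.py <<'E'
def cloud(n):
    p=optics.camera_params(n); im,d=optics.snapshot(n)
    K=np.array(p['camera_matrix']); H,W=d.shape
    uv=np.stack(np.meshgrid(np.arange(W),np.arange(H)),-1).reshape(-1,1,2).astype(float)
    # 1+k r^2 is OpenCV's k1
    s=cv2.undistortPointsIter(uv,K,np.array([p['k1'],0,0,0.]),None,None,(3,30,1e-9)).reshape(H,W,2)
    c=np.dstack([s,np.ones((H,W))])*d[...,None]
    P=c@rot(p['orientation']).T+np.array(p['eye']); P[d<=0]=np.nan
    return im,P,p
def tiles(im,P,zlo=8,zhi=25,box=None):
    """terracotta patches: centre xy, size, angle"""
    hsv=cv2.cvtColor(im,cv2.COLOR_BGR2HSV); b,g,rr=[im[...,i].astype(int) for i in range(3)]
    m=(rr>1.6*g)&(b<1.0*g+8)&(rr>60)&(P[...,2]>zlo)&(P[...,2]<zhi)
    return blobs(m,P,60)
def blobs(m,P,minpx):
    n,l,st,_=cv2.connectedComponentsWithStats(m.astype(np.uint8)); o=[]
    for i in range(1,n):
        if st[i,4]<minpx: continue
        q=P[l==i]; rc=cv2.minAreaRect(q[:,:2].astype(np.float32))
        o.append((np.round(rc[0],1).tolist(),np.round(rc[1],1).tolist(),round(rc[2],1),round(float(np.median(q[:,2])),1),int(st[i,4]),st[i,:2].tolist()))
    return o
E
python3 - <<'E'
from h import *
for n in ('top','scene'):
    im,P,p=cloud(n); print(n)
    for t in tiles(im,P): print(' tile',t)
    inb=(P[...,0]>400)&(P[...,0]<570)&(P[...,1]>-320)&(P[...,1]<280)
    for t in blobs(inb&(P[...,2]>24)&(P[...,2]<40),P,200): print(' deck',t)
    b,g,rr=[im[...,i].astype(int) for i in range(3)]
    for t in blobs(inb&(P[...,2]>85)&(P[...,2]<105),P,40): print(' hoodtop',t)
    for t in blobs(inb&(P[...,2]>115),P,5): print(' lever',t)
    mb=(P[...,0]>590)&(P[...,0]<740)&(P[...,1]>-30)&(P[...,1]<240)
    for t in blobs(mb&(P[...,2]>10)&(P[...,2]<24),P,30): print(' blade',t)
    for t in blobs(mb&(P[...,2]>80),P,10): print(' handle',t)
    for t in blobs(mb&(im.max(2)<60)&(P[...,2]<9),P,100): print(' mat',t)
    rb=(P[...,0]>350)&(P[...,0]<600)&(P[...,1]>280)&(P[...,1]<480)
    for t in blobs(rb&(P[...,2]>7),P,30): print(' rack',t)
    for t in blobs(rb&(P[...,2]>45),P,5): print(' rackback',t)
    big=cv2.resize(im[205:270,165:400] if n=='top' else im[110:250,220:430],None,fx=3.4,fy=3.4,interpolation=cv2.INTER_CUBIC); cv2.imwrite(f'pics/{n}crop.png',big)
E
```

```text
top
 tile ([667.1, -184.6], [57.9, 58.5], 39.6, 14.0, 259, [352, 175])
 tile ([641.4, -292.7], [56.7, 58.9], 71.8, 13.6, 256, [384, 185])
 tile ([358.7, -258.7], [55.0, 57.4], 36.5, 13.8, 285, [371, 266])
 deck ([478.6, 146.4], [101.1, 216.7], 2.2, 28.8, 1830, [230, 218])
 deck ([496.2, -160.7], [82.7, 241.8], 3.4, 29.2, 1763, [318, 221])
 hoodtop ([486.5, -2.0], [139.2, 70.5], 3.5, 93.5, 596, [295, 209])
 lever ([485.9, -1.6], [71.4, 47.0], 3.6, 120.4, 341, [298, 218])
 blade ([665.1, 114.8], [41.9, 157.3], 1.5, 16.7, 435, [254, 175])
 handle ([666.0, 51.3], [24.1, 29.8], 2.7, 91.1, 77, [289, 172])
 mat ([664.8, 90.6], [88.2, 245.7], 7.6, 3.0, 994, [249, 168])
 rack ([465.2, 384.0], [80.4, 199.5], 67.1, 12.2, 1192, [170, 204])
 rackback ([492.3, 370.8], [26.3, 13.3], 67.7, 55.4, 34, [190, 221])
 rackback ([443.0, 394.7], [26.7, 11.3], 68.4, 57.0, 32, [181, 235])
 rackback ([393.6, 417.5], [24.4, 13.6], 67.7, 54.4, 34, [173, 249])
scene
 tile ([362.3, -259.8], [60.6, 60.5], 35.0, 14.4, 279, [207, 195])
 tile ([669.7, -183.5], [59.4, 60.7], 38.5, 14.8, 395, [275, 254])
 tile ([644.5, 
[... 155 characters left out ...]
.3], 3.3, 30.1, 2087, [224, 184])
 hoodtop ([489.1, -2.5], [142.8, 72.8], 3.9, 94.5, 515, [289, 162])
 lever ([488.5, -2.3], [72.5, 49.8], 4.1, 121.7, 374, [297, 150])
 blade ([667.0, 115.1], [42.5, 158.8], 1.6, 17.5, 500, [351, 202])
 handle ([668.7, 52.7], [24.5, 32.0], 1.7, 91.6, 105, [354, 206])
 mat ([623.4, 161.5], [20.8, 91.1], 6.3, 3.9, 119, [368, 197])
 mat ([666.6, 77.6], [84.1, 215.5], 7.7, 3.7, 759, [330, 214])
 rack ([467.3, 383.4], [76.8, 204.9], 65.3, 14.4, 920, [385, 122])
 rackback ([394.9, 415.0], [26.1, 14.7], 50.2, 54.6, 42, [394, 122])
 rackback ([442.9, 394.2], [27.5, 14.7], 67.7, 54.8, 43, [398, 131])
 rackback ([494.1, 372.2], [27.7, 16.7], 62.3, 53.1, 51, [402, 142])
```

View pics/topcrop.png

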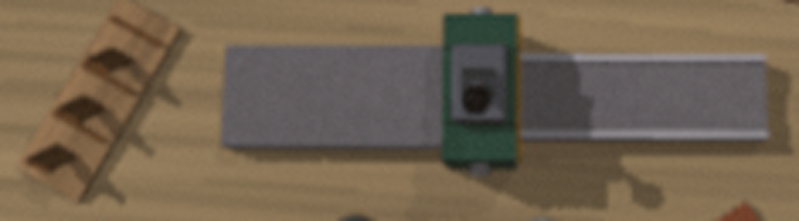

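The two cameras agree:

| Item | Position (mm) | Orientation |
|---|---|---|
| Hood | (487.6, -2) | yaw 3.4° |
| Switch tip | about (458, -6, 185) | leaning -x, so off |
| Stick handle | (667, 52) | yaw 1.6° |
| Rack | | +x at about 155.5° |

First move is to shut the fingers and go to the -x side of the lever.

```bash
cat >> h.py <<'E'
def go(x,y,z,yaw=None,s=None):
    """tool-frame turn first, then shift, from the measured pose (or s=(x,y,z,yaw))"""
    if s is None:
        st=r.sense(); s=[*st['tool_pos'],st['tcp_rot'][2]]
    if yaw is None: yaw=s[3]
    t=-((yaw-s[3]+90)%180-90); yw=s[3]-t; c,sn=np.cos(np.radians(yw)),np.sin(np.radians(yw))
    dX,dY=x-s[0],y-s[1]
    print(f'turn {t:.1f} then shift x {dX*c+dY*sn:.1f} y {dX*sn-dY*c:.1f} z {-(z-s[2]):.1f}  (yaw {yw:.1f})')
    return (x,y,z,yw)
HO=np.array([487.6,-2.0]); HY=3.4
def hood(x,y):
    c,s=np.cos(np.radians(HY)),np.sin(np.radians(HY)); return HO+np.array([c*x-s*y,s*x+c*y])
E
python3 - <<'E'
from h import *
s=go(415,-5,231,93.4); s=go(415,-5,166,s=s); s=go(480,-1,166,s=s)
E
```

```text
turn -20.9 then shift x -590.0 y 199.8 z 0.3  (yaw 93.4)
turn -0.0 then shift x 0.0 y 0.0 z 65.0  (yaw 93.4)
turn -0.0 then shift x 0.1 y 65.1 z 0.0  (yaw 93.4)
```

```bash
python3 -m pendant '[[0,0,0,0,-7],[0,0,0,0,-7],[0,0,0,0,-6.9],[0,-40,14,0,0],[0,-40,14,0,0],[0,-40,14,0,0],[0,-40,14,0,0],[0,-40,14,0,0],[0,-40,14,0,0],[0,-40,14,0,0]]'
python3 -m pendant '[[0,-40,14,0,0],[0,-40,14,0,0],[0,-40,14,0,0],[0,-40,14,0,0],[0,-40,14,0,0],[0,-40,14,0,0],[0,-40,14,0,0],[0,-30,4,0,0],[0,0,0,0,0]]'
python3 - <<'E'
from h import *
im,P,p=cloud('wrist'); cv2.imwrite('pics/w1.png',im)
m=(P[...,2]>140)&(P[...,2]<200)&(abs(P[...,0]-480)<60)&(abs(P[...,1]+3)<30)
print(blobs(m,P,10))
for z in (140,150,160,170,180): q=P[m&(abs(P[...,2]-z)<5)]; print(z,len(q),q.mean(0) if len(q) else 0)
go(415,-5,166)
E
```

```text
time: 2.4
tool_pos: [295.3, 297.0, 231.5]
tcp_rot: [180.0, -0.0, 93.4]
ft_force: [0.6, 0.2, 0.5]
finger_gap: -0.0
time: 3.3
tool_pos: [415.5, -8.2, 231.3]
tcp_rot: [180.0, 0.1, 93.1]
ft_force: [-0.4, 1.1, -0.7]
finger_gap: 0.2
[]
140 0 0
150 0 0
160 0 0
170 0 0
180 0 0
turn -0.0 then shift x 1.4 y -0.1 z 65.3  (yaw 93.2)
```

```bash
python3 -m pendant '[[0,2,0,33,0],[0,2,0,33,0],[0,0,0,0,0],[0,0,12,0,0],[0,0,12,0,0],[0,0,12,0,0],[0,0,12,0,0],[0,0,12,0,0],[0,0,5,0,0],[0,0,0,0,0]]'
python3 - <<'E'
from h import *
for n in('top','scene'):
    im,P,p=cloud(n); 
    if n=='scene': cv2.imwrite('pics/s2.png',cv2.resize(im[90:260,220:430],None,fx=3.5,fy=3.5))
    print(optics.search_frame(n,'switch_tip'))
E
```

```text
time: 4.35
tool_pos: [480.4, 3.4, 166.5]
tcp_rot: [179.9, 0.0, 93.4]
ft_force: [0.3, 0.1, -0.3]
finger_gap: 0.1
[]
[{'at': [512.8, -2.6, 176.6], 'score': 0.6}, {'at': [508.7, -31.4, 28.2], 'score': 0.35}, {'at': [360.0, -259.4, 14.2], 'score': 0.23}]
```

View pics/s2.png

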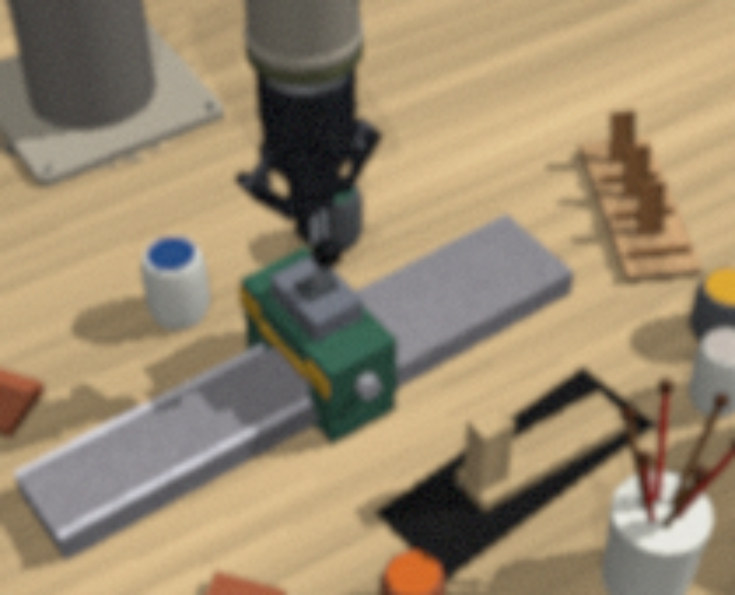

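The scene crop shows the gripper at the lever, with the rack's backrests at the right (620–660,110–230). The tip is reported at x=513, which is nearly on. I'll push a little further until there's force, then back off and fly to the first tile.

```bash
python3 -m pendant '[[0,0,4,0,0],[0,0,4,0,0],[0,0,0,0,0]]'; python3 -m pendant '[[0,0,4,0,0],[0,0,0,0,0]]'
python3 - <<'E'
from h import *
im,P,p=cloud('scene'); print(optics.search_frame('scene','switch_tip')[:1])
E
```

```text
time: 4.85
tool_pos: [487.9, 3.3, 165.2]
tcp_rot: [-180.0, -0.0, 93.4]
ft_force: [0.2, 0.1, 0.0]
finger_gap: 0.1
time: 5.05
tool_pos: [491.5, 3.5, 165.0]
tcp_rot: [-179.9, -0.0, 93.4]
ft_force: [-2.6, 0.5, 0.3]
finger_gap: -0.4
[{'at': [522.9, -0.9, 174.6], 'score': 0.62}]
```

```bash
python3 -m pendant '[[0,0,3,0,0],[0,0,0,0,0]]';python3 -m pendant '[[0,0,2,0,0],[0,0,0,0,0]]'
python3 - <<'E'
from h import *
im,P,p=cloud('scene'); print(optics.search_frame('scene','switch_tip')[:1])
s=go(470,3,166);s=go(470,3,250,s=s);s=go(362,-200,250,36,s=s)
E
```

```text
time: 5.35
tool_pos: [492.1, 3.5, 164.7]
tcp_rot: [-179.6, -0.0, 93.4]
ft_force: [-16.8, -1.0, 9.1]
finger_gap: -0.2
time: 5.55
tool_pos: [492.5, 3.6, 164.6]
tcp_rot: [-179.4, -0.0, 93.4]
ft_force: [-25.6, -1.8, 14.8]
finger_gap: 0.3
[{'at': [519.7, -3.5, 170.7], 'score': 0.58}]
turn -0.0 then shift x 0.7 y -22.5 z -1.4  (yaw 93.4)
turn -0.0 then shift x 0.0 y 0.0 z -84.0  (yaw 93.4)
turn 57.4 then shift x -206.7 y 100.7 z 0.0  (yaw 36.0)
```

```bash
python3 -m pendant '[[0,0,-22,0,0],[0,0,0,-40,0],[0.5,0,0,0,8.2],[1,0,0,0,8.2],[1,0,0,0,8.2],[1,0,0,0,8.2],[1,0,0,0,8.2],[1,0,0,0,8.2],[1,0,0,0,8.2]]'
python3 -m pendant '[[1,-40,20,0,0],[1,-40,20,0,0],[1,-40,20,0,0],[1,-40,20,0,0],[1,-40,20,0,0],[1,0,0,0,0]]'
python3 - <<'E'
from h import *
im,P,p=cloud('wrist'); cv2.imwrite('pics/w2.png',im); print(tiles(im,P))
print(r.sense()['tool_pos'],r.sense()['tcp_rot'],r.sense()['joint_pos'])
t=[q for q in tiles(im,P) if abs(q[0][0]-360)<25]
go(360.5,-259,200,36)
E
```

```text
time: 6.55
tool_pos: [475.3, 2.5, 205.7]
tcp_rot: [179.9, -0.1, 35.6]
ft_force: [-0.2, -0.0, -0.6]
finger_gap: 85.5
time: 7.15
tool_pos: [369.9, -200.4, 206.0]
tcp_rot: [179.8, 0.1, 35.6]
ft_force: [0.4, 0.6, 0.4]
finger_gap: 85.5
[([356.7, -256.8], [58.8, 59.1], 36.1, 15.9, 2189, [256, 182]), ([665.8, -183.7], [60.5, 59.7], 39.6, 15.6, 1555, [472, 265]), ([614.0, -307.1], [11.9, 18.7], 70.0, 15.7, 78, [403, 322])]
[ 370.95248356 -198.28755436  205.84844882] [ 1.79894405e+02 -2.36098243e-02  3.56723378e+01] [-3.51068464e+01 -2.10114706e+01  1.14171266e+02 -1.24895093e-02
  8.67327228e+01 -7.07784623e+01]
turn -0.3 then shift x -44.1 y 43.0 z 5.8  (yaw 36.0)
```

View pics/w2.png

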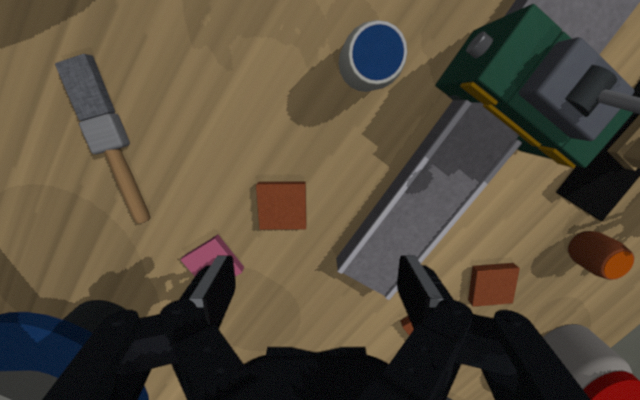

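```bash
python3 - <<'E'
from h import *
s=go(358.5,-258,60,36.1); 
E
```

```text
turn -0.4 then shift x -45.2 y 40.9 z 145.8  (yaw 36.1)
```

```bash
python3 -m pendant '[[1,-23,20,0,-0.4],[1,-22,21,30,0],[1,0,0,45,0],[1,0,0,45,0],[1,0,0,25,0],[1,0,0,0,0]]' 40
python3 - <<'E'
from h import *
go(358.5,-258,0,36.1)
E
```

```text
time: 7.8
tool_pos: [357.7, -252.2, 56.3]
tcp_rot: [-179.6, 0.1, 36.5]
ft_force: [0.5, -0.5, -1.1]
finger_gap: 85.0
turn 0.4 then shift x -2.7 y 5.1 z 56.3  (yaw 36.1)
```

```bash
python3 -m pendant '[[1,-2.7,5,20,0.4],[1,0,0,20,0],[1,0,0,16,0],[1,0,0,0,0],[0,0,0,0,0],[0,0,0,0,0],[0,0,0,0,0],[0,0,0,0,0]]' 40
python3 -m pendant '[[0,0,0,-40,0],[0,0,0,-40,0],[0,0,0,0,0]]'
python3 - <<'E'
from h import *
im,P,p=cloud('wrist'); cv2.imwrite('pics/w3.png',im)
x=hood(0,-90); print(x); s=go(x[0],x[1],80,3.4)
E
```

```text
time: 8.6
tool_pos: [361.9, -262.1, 6.7]
tcp_rot: [179.8, -0.1, 36.0]
ft_force: [-1.5, 3.1, 8.2]
finger_gap: 57.9
time: 8.9
tool_pos: [364.2, -264.5, 91.7]
tcp_rot: [179.3, -0.1, 36.0]
ft_force: [1.5, -1.2, -0.2]
finger_gap: 58.0
[492.93757362 -91.84158451]
turn 32.6 then shift x 139.8 y -163.7 z 9.0  (yaw 3.4)
```

View pics/w3.png

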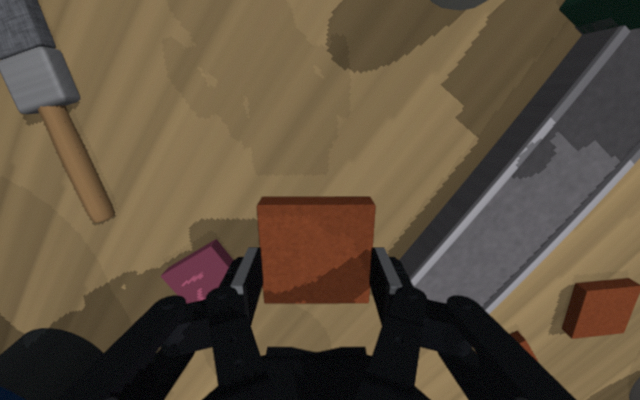

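```bash
cat >> h.py <<'E'
def held():
    st=r.sense(); im,P,p=cloud('wrist'); z=st['tool_pos'][2]; yw=np.radians(st['tcp_rot'][2])
    b,g,rr=[im[...,i].astype(int) for i in range(3)]
    m=(rr>1.6*g)&(b<g+8)&(rr>60)&(P[...,2]>z-25)&(P[...,2]<z+45)&(np.hypot(P[...,0]-st['tool_pos'][0],P[...,1]-st['tool_pos'][1])<70)
    n,l,s,_=cv2.connectedComponentsWithStats(m.astype(np.uint8)); i=1+np.argmax(s[1:,4]); q=P[l==i]
    zt=np.percentile(q[:,2],60); q=q[abs(q[:,2]-zt)<5]
    rc=cv2.minAreaRect(q[:,:2].astype(np.float32)); d=np.array(rc[0])-st['tool_pos'][:2]
    print('held: tool x %.1f y %.1f, top z-TCP z %.1f'%(d@[np.cos(yw),np.sin(yw)],d@[np.sin(yw),-np.cos(yw)],zt-z),'size',np.round(rc[1],1),'ang',round(rc[2],1),'yaw',round(np.degrees(yw),1),'tcp',np.round(st['tool_pos'],1),'centre',np.round(rc[0],1))
E
python3 - <<'E'
from h import *
held(); held()
x=hood(0,-90); print(x); s=go(x[0],x[1],80,3.4)
E
```

```text
held: tool x -0.1 y -6.6, top z-TCP z 9.2 size [59.5 60.1] ang 36.2 yaw 36.0 tcp [ 363.  -263.5   89. ] centre [ 359.1 -258.3]
held: tool x -0.0 y -6.6, top z-TCP z 9.2 size [59.5 60.2] ang 36.2 yaw 36.0 tcp [ 361.7 -262.4   86.7] centre [ 357.8 -257. ]
[492.93757362 -91.84158451]
turn 32.6 then shift x 142.0 y -161.5 z 5.1  (yaw 3.4)
```

```bash
python3 -m pendant '[[0,0,0,-10,8.2],[0,0,0,0,8.2],[0,0,0,0,8.2],[0,0,0,0,8],[0,36,-40,0,0],[0,36,-40,0,0],[0,35,-40,0,0],[0,35,-39,0,0],[0,0,0,0,0],[0,0,0,0,0]]'
python3 - <<'E'
from h import *
held()
x=hood(0,-95); print(x); s=go(x[0],x[1],36,3.4)
E
```

```text
time: 10.05
tool_pos: [483.7, -102.9, 92.7]
tcp_rot: [-179.9, 0.2, 3.6]
ft_force: [-0.1, -1.7, -0.9]
finger_gap: 58.2
held: tool x -1.1 y -6.1, top z-TCP z 9.3 size [59.1 60.9] ang 3.7 yaw 3.6 tcp [ 483.7 -102.9   92.7] centre [482.3 -96.9]
[493.23410549 -96.83278365]
turn 0.1 then shift x 10.3 y -6.5 z 56.8  (yaw 3.4)
```

```bash
python3 -m pendant '[[0,10.5,-6,20,0],[0,0,0,20,0],[0,0,0,0,0],[0,0,0,0,0]]'
python3 - <<'E'
from h import *
held()
im,P,p=cloud('wrist'); c,s=np.cos(np.radians(HY)),np.sin(np.radians(HY))
Q=P[...,:2]-HO; hx=Q[...,0]*c+Q[...,1]*s; hy=-Q[...,0]*s+Q[...,1]*c
for y in (-275,-250,-200,-150):
    m=(abs(hy-y)<4)&(abs(hx)<60)&(P[...,2]>25)&(P[...,2]<40)
    if m.any(): print(y,'deck hx',np.percentile(hx[m],[0,1,50,99,100]).round(1), m.sum())
x=hood(0,-95); s=go(x[0],x[1],36,3.4)
E
```

```text
time: 10.5
tool_pos: [493.2, -98.7, 53.8]
tcp_rot: [-180.0, 0.1, 3.3]
ft_force: [-0.4, -0.5, -1.2]
finger_gap: 58.0
held: tool x -0.9 y -5.7, top z-TCP z 9.3 size [59.2 60.9] ang 3.2 yaw 3.3 tcp [493.2 -98.7  53.8] centre [492. -93.]
-150 deck hx [-43.  -42.   -1.6  38.2  39. ] 934
turn -0.1 then shift x -1.4 y -2.0 z 19.3  (yaw 3.4)
```

```bash
python3 -m pendant '[[0,-1,-1,9,0],[0,0,0,6,0],[0,0,0,3,0],[0,0,0,0,0]]'; python3 -m pendant '[[0,0,0,1.5,0],[0,0,0,0,0]]'
```

```text
time: 11.0
tool_pos: [493.4, -96.9, 36.8]
tcp_rot: [180.0, 0.0, 3.4]
ft_force: [-4.2, 1.4, 8.1]
finger_gap: 57.8
time: 11.2
tool_pos: [493.5, -96.9, 36.6]
tcp_rot: [180.0, 0.1, 3.4]
ft_force: [-12.7, 3.1, 23.6]
finger_gap: 57.9
```

```bash
python3 -m pendant '[[0.9,0,0,-1.5,0],[0.9,0,0,0,0],[1,0,0,0,0],[1,0,0,-30,0],[1,0,0,-45,0],[1,0,0,0,0]]'
python3 - <<'E'
from h import *
im,P,p=cloud('wrist'); print(tiles(im,P)); print(tiles(im,P,38,55)); im,P,p=cloud('scene'); print(tiles(im,P));print(tiles(im,P,38,55))
s=go(667.5,-184,80,39)
E
```

```text
time: 11.8
tool_pos: [497.6, -98.1, 117.5]
tcp_rot: [179.8, -0.5, 3.4]
ft_force: [1.8, -1.1, 0.5]
finger_gap: 85.0
[([719.5, -43.5], [20.7, 3.8], 38.5, 19.1, 186, [557, 151]), ([667.5, -181.3], [54.1, 61.0], 40.2, 15.7, 2566, [438, 248])]
[([719.0, -58.9], [47.2, 24.0], 75.7, 48.8, 959, [571, 156]), ([492.3, -90.9], [59.4, 59.8], 3.3, 46.0, 5232, [272, 167])]
[([669.9, -184.4], [58.3, 59.0], 40.1, 14.6, 390, [275, 255]), ([644.4, -293.3], [56.0, 57.3], 71.5, 15.9, 401, [237, 266])]
[([496.8, -93.7], [59.2, 58.2], 2.5, 44.4, 281, [274, 195]), ([746.2, -68.9], [45.8, 29.1], 79.9, 49.5, 110, [330, 252])]
turn -35.6 then shift x 79.7 y 176.2 z 32.6  (yaw 39.0)
```

```bash
python3 -m pendant '[[1,0,0,0,-7.3],[1,0,0,0,-7.3],[1,0,0,0,-7.3],[1,0,0,0,-7.3],[1,0,0,0,-7.2],[1,25,44,0,0],[1,25,44,0,0],[1,25,44,10,0],[1,5,44,15,0],[1,0,0,0,0]]'
python3 -m pendant '[[1,0,0,0,0],[1,0,0,0,0]]'
python3 - <<'E'
from h import *
s=go(668,-184,0.5,39.8)
im,P,p=cloud('wrist'); print(tiles(im,P))
E
```

```text
time: 12.9
tool_pos: [663.7, -182.0, 77.3]
tcp_rot: [-179.5, 0.3, 39.7]
ft_force: [-1.0, 0.6, -0.8]
finger_gap: 85.4
time: 13.1
tool_pos: [664.1, -179.3, 85.9]
tcp_rot: [-179.9, 0.0, 39.8]
ft_force: [-0.3, 0.2, 0.2]
finger_gap: 85.3
turn -0.0 then shift x -0.0 y 6.1 z 85.4  (yaw 39.8)
[([666.6, -183.2], [59.2, 60.3], 39.8, 15.9, 5183, [277, 181]), ([640.8, -290.9], [60.4, 59.3], 71.8, 15.9, 1476, [169, 244])]
```

```bash
python3 -m pendant '[[1,-0.5,4.6,40,0],[1,0,0,30,0],[1,0,0,15,0],[1,0,0,0,0],[0,0,0,0,0],[0,0,0,0,0],[0,0,0,0,0],[0,0,0,0,0]]' 40
python3 -m pendant '[[0,0,0,-40,0],[0,0,0,-50,0],[0,0,0,0,0],[0,0,0,0,0]]'
python3 - <<'E'
from h import *
held()
x=hood(0,-158); print(x); s=go(x[0],x[1],95,3.4)
E
```

```text
time: 13.95
tool_pos: [669.7, -184.4, 5.0]
tcp_rot: [179.8, -0.1, 39.8]
ft_force: [-2.0, 0.7, 7.5]
finger_gap: 58.4
time: 14.35
tool_pos: [670.0, -184.6, 95.8]
tcp_rot: [179.7, -0.2, 39.8]
ft_force: [-0.2, 0.3, -2.9]
finger_gap: 58.6
held: tool x -0.1 y -2.4, top z-TCP z 11.0 size [59.2 60.7] ang 40.0 yaw 39.8 tcp [ 670.  -184.6   95.8] centre [ 668.4 -182.9]
[ 496.97040703 -159.72189281]
turn 36.4 then shift x -169.6 y -34.5 z -1.9  (yaw 3.4)
```

```bash
python3 -m pendant '[[0,0,0,-10,8.2],[0,0,0,0,8.2],[0,0,0,0,8.2],[0,0,0,0,8.2],[0,0,0,0,3.6],[0,-44,-10,0,0],[0,-44,-9,0,0],[0,-43,-9,0,0],[0,-38,-8,0,0],[0,0,0,0,0]]'
python3 -m pendant '[[0,0,0,0,0],[0,0,0,0,0]]'
python3 - <<'E'
from h import *
held()
x=hood(0,-154.5); s=go(x[0],x[1],50,3.4)
E
```

```text
time: 15.4
tool_pos: [489.2, -155.4, 97.0]
tcp_rot: [-179.7, 0.6, 3.4]
ft_force: [0.7, 0.6, -2.4]
finger_gap: 58.4
time: 15.6
tool_pos: [497.4, -158.0, 101.5]
tcp_rot: [180.0, -0.0, 3.4]
ft_force: [0.5, -0.0, -0.0]
finger_gap: 58.6
held: tool x -1.0 y -2.1, top z-TCP z 11.1 size [59.2 60.7] ang 3.2 yaw 3.4 tcp [ 497.4 -158.   101.5] centre [ 496.3 -156. ]
turn -0.0 then shift x -0.9 y -2.0 z 51.7  (yaw 3.4)
```

```bash
python3 -m pendant '[[0,-1,-2,30,0],[0,0,0,22,0],[0,0,0,6,0],[0,0,0,0,0],[0,0,0,0,0]]'; python3 -m pendant '[[0,0,0,5,0],[0,0,0,2,0],[0,0,0,0,0]]'
```

```text
time: 16.15
tool_pos: [496.7, -156.3, 44.6]
tcp_rot: [180.0, -0.1, 3.4]
ft_force: [-0.3, 0.6, -1.4]
finger_gap: 58.0
time: 16.45
tool_pos: [495.7, -155.9, 36.7]
tcp_rot: [180.0, -0.0, 3.4]
ft_force: [-0.3, -0.2, -1.5]
finger_gap: 58.3
```

```bash
python3 -m pendant '[[0,0,0,1.5,0],[0,0,0,0,0]]';python3 -m pendant '[[0,0,0,1.5,0],[0,0,0,0,0]]'
```

```text
time: 16.65
tool_pos: [495.7, -155.9, 35.2]
tcp_rot: [180.0, -0.0, 3.4]
ft_force: [-0.2, 0.7, -1.1]
finger_gap: 58.2
time: 16.85
tool_pos: [495.8, -156.0, 34.9]
tcp_rot: [180.0, 0.0, 3.4]
ft_force: [-7.0, 2.1, 11.3]
finger_gap: 58.3
```

```bash
python3 -m pendant '[[0.9,0,0,-1,0],[0.9,0,0,0,0],[1,0,0,0,0],[1,0,0,-30,0],[1,0,0,-35,0],[1,0,0,0,0],[1,0,0,0,0]]'
python3 - <<'E'
from h import *
im,P,p=cloud('wrist'); print(tiles(im,P)); print(tiles(im,P,38,55))
s=go(641.5,-291.5,85,-18.3)
E
```

```text
time: 17.55
tool_pos: [496.5, -156.3, 100.6]
tcp_rot: [179.9, -0.1, 3.4]
ft_force: [-0.4, -0.4, 0.5]
finger_gap: 85.1
[]
[([492.3, -91.2], [59.4, 59.6], 3.6, 46.0, 7785, [271, 85]), ([713.9, -49.8], [17.8, 4.8], 64.8, 44.2, 107, [631, 84]), ([494.5, -153.7], [59.5, 59.6], 3.4, 46.0, 5882, [274, 177])]
turn 21.7 then shift x 181.1 y 82.9 z 14.3  (yaw -18.3)
```

```bash
python3 -m pendant '[[1,0,0,0,7.3],[1,0,0,0,7.2],[1,0,0,0,7.2],[1,44,20,0,0],[1,44,20,0,0],[1,44,20,0,0],[1,44,20,0,0],[1,5,3,14,0],[1,0,0,0,0],[1,0,0,0,0]]'
python3 - <<'E'
from h import *
im,P,p=cloud('wrist'); t=tiles(im,P); print(t)
if t:
    t=max(t,key=lambda q:q[4]); s=go(t[0][0],t[0][1],1,-90+t[2])
E
```

```text
time: 18.6
tool_pos: [639.4, -290.1, 83.0]
tcp_rot: [-179.9, 0.3, -18.3]
ft_force: [0.1, -0.5, 0.6]
finger_gap: 85.4
[([641.5, -291.2], [60.1, 58.8], 72.1, 16.0, 5390, [283, 176])]
turn -0.4 then shift x 1.8 y 0.5 z 83.4  (yaw -17.9)
```

```bash
python3 -m pendant '[[1,1.5,0.5,40,0],[1,0,0,28,0],[1,0,0,11,0],[1,0,0,0,0],[0,0,0,0,0],[0,0,0,0,0],[0,0,0,0,0],[0,0,0,0,0]]' 40
python3 -m pendant '[[0,0,0,-45,0],[0,0,0,-50,0],[0,0,0,0,0],[0,0,0,0,0],[0,0,0,0,0]]'
python3 - <<'E'
from h import *
held()
x=hood(0,-217); print(x); s=go(x[0],x[1],100,3.4)
E
```

```text
time: 19.45
tool_pos: [645.9, -294.4, 14.7]
tcp_rot: [179.9, -0.4, -18.3]
ft_force: [-11.2, 6.4, 26.2]
finger_gap: 28.1
time: 19.95
tool_pos: [642.7, -292.5, 102.0]
tcp_rot: [180.0, -0.0, -18.3]
ft_force: [-0.6, 0.5, 0.6]
finger_gap: -0.0Traceback (most recent call last):
  File "<stdin>", line 2, in <module>
  File "h.py", line 56, in held
    n,l,s,_=cv2.connectedComponentsWithStats(m.astype(np.uint8)); i=1+np.argmax(s[1:,4]); q=P[l==i]
                                                                      ~~~~~~~~~^^^^^^^^^
    return _wrapfunc(a, 'argmax', axis=axis, out=out, **kwds)
    return bound(*args, **kwds)
ValueError: attempt to get argmax of an empty sequence
```

The grip was too high and the pads slid over the top of the tile. I'll look again and go lower.

```bash
python3 -m pendant '[[1,0,0,0,0],[1,0,0,0,0],[1,0,0,0,0],[1,0,0,0,0]]'
python3 - <<'E'
from h import *
im,P,p=cloud('wrist'); t=tiles(im,P); print(t)
if t:
    t=max(t,key=lambda q:q[4]); s=go(t[0][0],t[0][1],0,-90+t[2])
E
```

```text
time: 20.4
tool_pos: [642.5, -292.4, 101.1]
tcp_rot: [-180.0, 0.0, -18.3]
ft_force: [0.3, 0.2, -0.5]
finger_gap: 58.3
[([646.3, -293.0], [59.9, 58.6], 71.7, 15.9, 4686, [287, 170])]
turn -0.0 then shift x 3.7 y -0.7 z 101.3  (yaw -18.3)
```

```bash
python3 -m pendant '[[1,3.5,-0.5,45,0],[1,0,0,35,0],[1,0,0,20,0],[1,0,0,1.5,0],[1,0,0,0,0],[0,0,0,0,0],[0,0,0,0,0],[0,0,0,0,0],[0,0,0,0,0]]' 40
python3 -m pendant '[[0,0,0,-45,0],[0,0,0,-50,0],[0,0,0,0,0],[0,0,0,0,0],[0,0,0,0,0]]'
python3 - <<'E'
from h import *
held()
x=hood(0,-217); print(x); s=go(x[0],x[1],100,3.4)
E
```

```text
time: 21.35
tool_pos: [648.1, -294.2, 3.3]
tcp_rot: [180.0, -0.3, -18.3]
ft_force: [-0.4, -0.4, 7.0]
finger_gap: 58.6
time: 21.85
tool_pos: [645.6, -292.9, 94.4]
tcp_rot: [-180.0, 0.1, -18.3]
ft_force: [-0.6, 0.3, -1.6]
finger_gap: 58.6
held: tool x -1.4 y 0.0, top z-TCP z 12.7 size [61.3 59.6] ang 71.7 yaw -18.3 tcp [ 645.6 -292.9   94.4] centre [ 644.2 -292.4]
[ 500.46948307 -218.61804266]
turn -21.7 then shift x -139.9 y -82.4 z -6.6  (yaw 3.4)
```

```bash
python3 -m pendant '[[0,0,0,-10,-7.3],[0,0,0,0,-7.2],[0,0,0,0,-7.2],[0,-35,-21,0,0],[0,-35,-21,0,0],[0,-35,-21,0,0],[0,-35,-21,0,0],[0,0,0,0,0],[0,0,0,0,0],[0,0,0,0,0]]'
python3 - <<'E'
from h import *
held()
x=hood(0,-215.5); s=go(x[0],x[1],45,3.4)
E
```

```text
time: 22.9
tool_pos: [502.0, -217.9, 105.0]
tcp_rot: [180.0, -0.0, 3.4]
ft_force: [1.1, 0.2, -0.9]
finger_gap: 58.3
held: tool x -1.1 y -0.5, top z-TCP z 12.8 size [59.6 61. ] ang 3.5 yaw 3.4 tcp [ 502.  -217.9  105. ] centre [ 500.9 -217.5]
turn -0.0 then shift x -1.9 y -1.1 z 60.2  (yaw 3.4)
```

```bash
python3 -m pendant '[[0,-2.3,-1,30,0],[0,0,0,28,0],[0,0,0,5,0],[0,0,0,3,0],[0,0,0,0,0],[0,0,0,0,0]]'; python3 -m pendant '[[0,0,0,2,0],[0,0,0,0,0]]';  python3 -m pendant '[[0,0,0,2,0],[0,0,0,0,0]]'
```

```text
time: 23.55
tool_pos: [500.4, -217.4, 40.7]
tcp_rot: [179.9, -0.1, 3.4]
ft_force: [-0.1, -0.2, -0.8]
finger_gap: 58.4
time: 23.75
tool_pos: [499.5, -217.0, 37.8]
tcp_rot: [180.0, -0.1, 3.4]
ft_force: [-0.8, -0.4, -1.5]
finger_gap: 58.3
time: 23.95
tool_pos: [499.0, -216.6, 35.0]
tcp_rot: [-180.0, 0.0, 3.4]
ft_force: [0.2, 0.3, -2.0]
finger_gap: 58.5
```

```bash
python3 -m pendant '[[0,0,0,2,0],[0,0,0,0,0]]'; python3 -m pendant '[[0.9,0,0,-1,0],[0.9,0,0,0,0],[1,0,0,0,0],[1,0,0,-30,0],[1,0,0,-35,0],[1,0,0,0,0],[1,0,0,0,0]]'
python3 - <<'E'
from h import *
im,P,p=cloud('wrist'); print(tiles(im,P,38,55))
im,P,p=cloud('top')
mb=(P[...,0]>590)&(P[...,0]<740)&(P[...,1]>-30)&(P[...,1]<240)
for t in blobs(mb&(P[...,2]>10)&(P[...,2]<24),P,30): print(' blade',t)
for t in blobs(mb&(P[...,2]>80),P,10): print(' handle',t)
s=go(600,0,200,1.6);go(668,-30,200,s=s)
E
```

```text
time: 24.15
tool_pos: [499.3, -216.8, 33.4]
tcp_rot: [180.0, -0.0, 3.4]
ft_force: [-1.0, 0.2, 2.3]
finger_gap: 58.5
time: 24.85
tool_pos: [500.0, -217.2, 100.3]
tcp_rot: [179.9, -0.1, 3.4]
ft_force: [-0.7, -0.1, -0.0]
finger_gap: 85.4
[([492.8, -97.3], [59.7, 47.0], 3.3, 46.0, 7873, [268, 0]), ([494.7, -154.3], [59.3, 60.0], 3.3, 46.0, 7750, [270, 88]), ([497.9, -216.0], [59.3, 60.0], 3.5, 45.9, 5932, [273, 180])]
 blade ([665.9, 114.2], [42.5, 156.3], 1.7, 16.6, 428, [254, 175])
 handle ([666.1, 51.5], [22.6, 30.5], 1.5, 91.7, 76, [289, 172])
turn 1.8 then shift x 107.6 y -213.5 z -101.9  (yaw 1.6)
turn -0.0 then shift x 67.1 y 31.9 z 0.0  (yaw 1.6)
```

```bash
python3 - <<'E'
from h import *
go(667.5,52.5,190,1.6)
E
python3 -m pendant '[[1,0,0,-45,1.8],[1,0,0,-45,0],[1,24,-38,0,0],[1,23,-38,0,0],[1,23,-38,0,0],[1,23,-38,0,0],[1,23,-38,0,0],[1,23,-38,0,0],[1,23,-38,0,0],[1,0,0,0,0]]'
python3 -m pendant '[[0.7,0,0,0,0],[0.7,0,0,0,0],[0.7,0,0,0,0]]'
python3 - <<'E'
from h import *
im,P,p=cloud('wrist')
mb=(P[...,0]>590)&(P[...,0]<740)&(P[...,1]>-30)&(P[...,1]<240)
for t in blobs(mb&(P[...,2]>10)&(P[...,2]<24),P,30): print(' blade',t)
for t in blobs(mb&(P[...,2]>80)&(P[...,2]<110),P,10): print(' handle',t)
go(667.5,52.5,62,1.6)
E
```

```text
turn 1.8 then shift x 176.5 y -264.0 z -91.9  (yaw 1.6)
time: 25.95
tool_pos: [654.1, 58.9, 186.2]
tcp_rot: [-179.9, 0.2, 1.8]
ft_force: [0.0, 0.6, 0.6]
finger_gap: 85.6
time: 26.25
tool_pos: [653.1, 52.4, 188.6]
tcp_rot: [180.0, 0.1, 1.5]
ft_force: [-0.2, -0.7, 0.2]
finger_gap: 59.7
 blade ([664.1, 116.9], [40.2, 154.8], 1.4, 19.0, 5048, [310, 42])
 handle ([665.9, 55.3], [24.0, 31.0], 1.6, 93.6, 993, [318, 180])
turn -0.1 then shift x 14.2 y 0.3 z 126.9  (yaw 1.6)
```

```bash
python3 -m pendant '[[0.7,13.3,-1.5,0,0],[0.7,0,0,45,0],[0.7,0,0,45,0],[0.7,0,0,37,0],[0.7,0,0,0,0],[0,0,0,0,0],[0,0,0,0,0],[0,0,0,0,0],[0,0,0,0,0],[0,0,0,0,0]]' 80
python3 -m pendant '[[0,0,0,-15,0],[0,0,0,-40,0],[0,0,0,-40,0],[0,0,0,0,0],[0,0,0,0,0],[0,0,0,0,0]]'
python3 - <<'E'
from h import *
st=r.sense(); z=st['tool_pos'][2]; print(st['tool_pos'],st['tcp_rot'])
im,P,p=cloud('wrist'); cv2.imwrite('pics/w4.png',im)
mb=(abs(P[...,0]-st['tool_pos'][0])<50)&(P[...,1]>-30)&(P[...,1]<240)
for t in blobs(mb&(P[...,2]>95)&(P[...,2]<135),P,100): print(' blade',t)
E
```

```text
time: 27.3
tool_pos: [669.5, 55.3, 66.0]
tcp_rot: [180.0, -0.3, 1.6]
ft_force: [-1.6, -1.2, 8.2]
finger_gap: 22.8
time: 27.9
tool_pos: [666.4, 55.6, 156.8]
tcp_rot: [-180.0, 0.1, 1.6]
ft_force: [-0.0, 0.2, -1.6]
finger_gap: 22.7
[666.39023818  55.62955741 156.76776402] [-1.79998769e+02  5.54055128e-02  1.58814814e+00]
 blade ([662.0, 118.1], [40.4, 154.1], 1.5, 109.9, 13683, [279, 4])
```

View pics/w4.png

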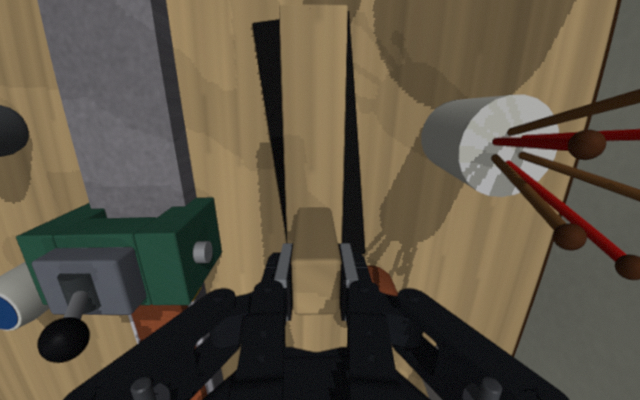

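The stick is held straight, its blade reaching (315,5). The lever tip at (64,338) is consistent with on, and the mug is clear at (495,140). Next I'll stage the stick behind the tiles.

```bash
python3 -m pendant '[[0,0,44,0,0],[0,0,44,0,0],[0,0,44,0,0],[0,0,44,0,0],[0,0,44,0,0],[0,0,44,0,0],[0,0,44,0,0],[0,0,44,0,0],[0,0,44,0,0],[0,0,44,0,0]]'
python3 - <<'E'
from h import *
x=hood(1.5,-397); go(x[0],x[1],110,3.4,s=[666.4-.028*440,55.6-440,156.8,1.6])
E
```

```text
time: 28.95
tool_pos: [678.0, -385.5, 154.8]
tcp_rot: [-179.9, 0.2, 1.6]
ft_force: [1.5, 0.0, -1.7]
finger_gap: 22.5
turn -1.8 then shift x -142.0 y 5.4 z 46.8  (yaw 3.4)
```

```bash
python3 -m pendant '[[0,0,0,0,-1.8],[0,-42,0,0,0],[0,-42,0,0,0],[0,-41,0,0,0],[0,-41,0,0,0],[0,0,0,20,0],[0,0,0,20,0],[0,0,0,0,0],[0,0,0,0,0],[0,0,0,0,0]]'
python3 - <<'E'
from h import *
x=hood(1.5,-397); go(x[0],x[1],93,3.4)
st=r.sense()
im,P,p=cloud('wrist'); cv2.imwrite('pics/w5.png',im)
c,s=np.cos(np.radians(HY)),np.sin(np.radians(HY))
Q=P[...,:2]-HO; hx=Q[...,0]*c+Q[...,1]*s; hy=-Q[...,0]*s+Q[...,1]*c
print(st['tool_pos'],tiles(im,P,38,52))
uz=st['tool_pos'][2]-61.5
for y in (-370,-330,-300,-275,-262): 
    m=(abs(hy-y)<4)&(abs(hx)<45)&(P[...,2]>uz+5)&(P[...,2]<uz+25)
    if m.any(): print(y,np.percentile(hx[m],[1,99]).round(1),np.median(P[...,2][m]).round(1))
m=(abs(hx)<45)&(P[...,2]>uz+5)&(P[...,2]<uz+25)&(hy<-245)&(hy>-330)
print(np.percentile(hy[m],[1,99,100]))
E
```

```text
time: 29.95
tool_pos: [513.9, -394.3, 117.9]
tcp_rot: [180.0, -0.0, 3.4]
ft_force: [-0.2, 0.1, -0.9]
finger_gap: 22.8
turn 0.0 then shift x -1.5 y 3.9 z 24.9  (yaw 3.4)
[ 513.93856902 -394.26226591  117.85160963] []
-370 [-19.3  19.8] 70.9
-330 [-19.2  20. ] 70.8
-300 [-18.7  20.3] 70.9
-275 [-18.7  20.3] 70.9
-262 [-18.8  20.5] 70.8
[-329.26662032 -254.67350329 -253.32161011]
```

View pics/w5.png

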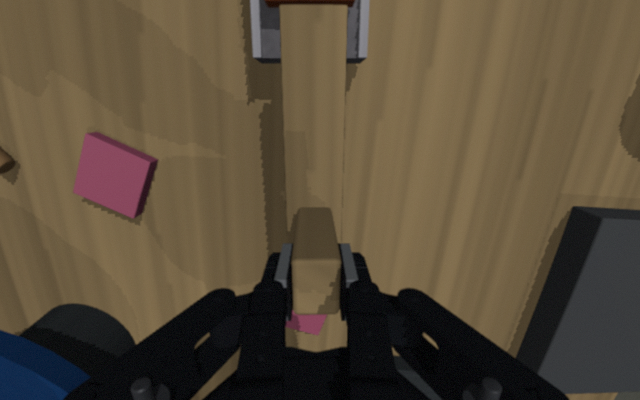

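```bash
python3 -m pendant '[[0,-2,0,14,0],[0,0,0,7,0],[0,0,0,3,0],[0,0,0,0,0],[0,0,0,0,0]]'
python3 -m pendant '[[0,0,-6,0,0],[0,0,-10,0,0],[0,0,-10,0,0],[0,0,-10,0,0],[0,0,-10,0,0],[0,0,-10,0,0],[0,0,-10,0,0],[0,0,-10,0,0],[0,0,-8,0,0],[0,0,0,0,0]]'
python3 - <<'E'
from h import *
for n in('top','scene'):
    im,P,p=cloud(n); print(tiles(im,P,34,55))
E
```

```text
time: 30.5
tool_pos: [511.4, -394.2, 93.1]
tcp_rot: [-180.0, 0.0, 3.4]
ft_force: [0.1, -0.0, -2.2]
finger_gap: 22.8
time: 31.5
tool_pos: [506.3, -308.8, 92.8]
tcp_rot: [-179.9, 0.0, 3.4]
ft_force: [-0.9, 0.6, -1.6]
finger_gap: 22.5
[([730.4, -64.9], [44.0, 45.9], 12.9, 52.2, 108, [323, 156]), ([492.6, -104.5], [58.0, 129.0], 3.4, 43.6, 688, [318, 224])]
[([495.5, -101.3], [59.7, 138.5], 3.4, 44.6, 697, [260, 189]), ([743.3, -67.1], [38.0, 45.5], 7.2, 50.9, 144, [329, 248])]
```

```bash
python3 -m pendant '[[0,0,-8,0,0],[0,0,-10,0,0],[0,0,-10,0,0],[0,0,-10,0,0],[0,0,-10,0,0],[0,0,-10,0,0],[0,0,-10,0,0],[0,0,-10,0,0],[0,0,-10,0,0],[0,0,-8,0,0]]'
python3 -m pendant '[[0,0,-8,0,0],[0,0,-10,0,0],[0,0,-10,0,0],[0,0,-10,0,0],[0,0,-10,0,0],[0,0,-10,0,0],[0,0,-10,0,0],[0,0,-8,0,0],[0,0,-4,0,0],[0,0,0,0,0]]'
python3 - <<'E'
from h import *
for n in('top','scene'):
    im,P,p=cloud(n); print(tiles(im,P,34,50))
x=hood(0,-92); go(x[0],x[1],93,3.4)
E
```

```text
time: 32.6
tool_pos: [500.6, -213.5, 93.1]
tcp_rot: [-180.0, 0.0, 3.4]
ft_force: [0.7, -1.7, -1.1]
finger_gap: 22.3
time: 33.6
tool_pos: [496.0, -133.8, 93.1]
tcp_rot: [-180.0, 0.0, 3.4]
ft_force: [-0.0, -0.1, -1.0]
finger_gap: 22.8
[([479.7, 110.4], [58.2, 143.8], 3.3, 43.8, 745, [251, 224])]
[([482.3, 122.2], [62.2, 117.4], 2.1, 44.9, 496, [324, 161]), ([751.3, -74.7], [42.8, 16.3], 53.1, 43.3, 71, [330, 258])]
turn -0.0 then shift x -0.5 y -40.7 z 0.0  (yaw 3.4)
```

```bash
python3 -m pendant '[[0,0,-8,0,0],[0,0,-10,0,0],[0,0,-10,0,0],[0,0,-8,0,0],[0,0,-5,0,0],[0,0,-3,0,0],[0,0,0,0,0],[0,0,0,0,0]]'
python3 - <<'E'
from h import *
for n in('top','scene'):
    im,P,p=cloud(n); t=tiles(im,P,34,50); print(t)
    Q=P[...,:2]-HO; c,s=np.cos(np.radians(HY)),np.sin(np.radians(HY)); hy=-Q[...,0]*s+Q[...,1]*c
    b,g,rr=[im[...,i].astype(int) for i in range(3)]
    m=(rr>1.6*g)&(b<g+8)&(rr>60)&(P[...,2]>34)&(P[...,2]<50)&(abs(P[...,0]-480)<60); print(np.percentile(hy[m],[0,1,99,100]))
    if n=='scene': cv2.imwrite('pics/s3.png',cv2.resize(im[90:260,220:430],None,fx=3.5,fy=3.5))
E
```

```text
time: 34.5
tool_pos: [493.3, -90.4, 92.9]
tcp_rot: [-180.0, 0.0, 3.4]
ft_force: [0.0, -0.1, -0.7]
finger_gap: 22.4
[([478.0, 137.0], [57.9, 177.1], 3.3, 43.8, 931, [238, 224])]
[ 50.78440733  53.90981837 226.4065446  227.82658851]
[([479.9, 144.0], [62.9, 162.3], 2.8, 44.8, 663, [324, 156]), ([750.9, -75.0], [45.5, 17.8], 58.6, 43.5, 69, [329, 259])]
[ 65.19798573  67.75778862 225.00240061 227.25814655]
```

View pics/s3.png

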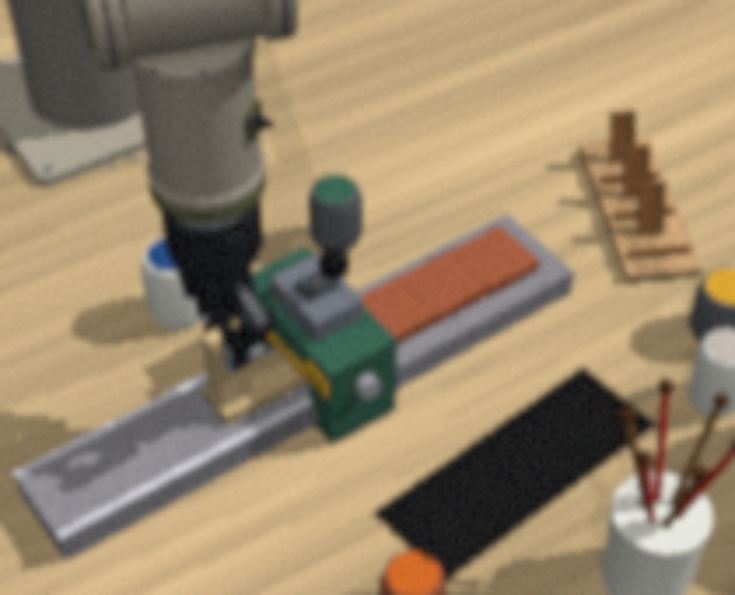

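The tiles sit in a row past the hood, from about (390,310) to (520,240), with the rear edge at hood y≈+50. The switch still leans to +x. I'll pull the stick back onto the infeed and set it down there, then switch off.

```bash
python3 -m pendant '[[0,0,15,0,0],[0,0,25,0,0],[0,0,25,0,0],[0,0,25,0,0],[0,0,15,0,0],[0,0,0,1.5,0],[0,0,0,0,0],[0,0,0,0,0]]'
python3 -m pendant '[[0.5,0,0,0,0],[0.6,0,0,0,0],[0.7,0,0,0,0],[0.7,0,0,-40,0],[0.3,0,0,-45,0],[0,0,0,-45,0],[0,0,0,0,0],[0,0,0,0,0]]'
python3 - <<'E'
from h import *
im,P,p=cloud('wrist')
mb=(abs(P[...,0]-500)<50)&(P[...,1]>-330)&(P[...,1]<0)
for t in blobs(mb&(P[...,2]>110)&(P[...,2]<125),P,100): print(' handle',t)
for t in blobs(mb&(P[...,2]>40)&(P[...,2]<52),P,100): print(' blade',t)
s=go(560,-190,231); s=go(560,4,231,s=s);s=go(560,4,166,s=s); go(530,4,166,s=s)
print(r.sense()['joint_pos'])
E
```

```text
time: 35.4
tool_pos: [500.0, -195.6, 92.1]
tcp_rot: [180.0, -0.1, 3.4]
ft_force: [1.2, -2.5, 2.9]
finger_gap: 22.9
time: 36.2
tool_pos: [500.5, -195.7, 223.1]
tcp_rot: [179.9, -0.2, 3.4]
ft_force: [-0.3, -0.3, -1.0]
finger_gap: 1.6
 handle ([498.1, -195.5], [23.9, 31.7], 2.7, 119.7, 901, [301, 181])
 blade ([493.9, -134.4], [40.3, 155.4], 3.5, 45.0, 4744, [294, 46])
turn -0.0 then shift x 60.7 y -1.6 z -9.8  (yaw 3.4)
turn -0.0 then shift x 11.5 y -193.7 z 0.0  (yaw 3.4)
turn -0.0 then shift x 0.0 y 0.0 z 65.0  (yaw 3.4)
turn -0.0 then shift x -29.9 y -1.8 z 0.0  (yaw 3.4)
[-2.68298606e+01 -2.11661818e+00  9.62146964e+01  5.15529029e-03
  8.59172201e+01 -3.02276246e+01]
```

```bash
python3 -m pendant '[[0,38,0,-5,0],[0,38,-38,0,0],[0,0,-40,0,0],[0,0,-40,0,0],[0,0,-40,0,0],[0,0,-38,0,0],[0,0,0,35,0],[0,0,0,35,0],[0,0,0,0,0],[0,0,0,0,0]]'
python3 -m pendant '[[0,-12,0,0,0],[0,-12,0,0,0],[0,-12,0,0,0],[0,-12,0,0,0],[0,-10,0,0,0],[0,0,0,0,0],[0,0,0,0,0]]'
python3 - <<'E'
from h import *
im,P,p=cloud('scene'); print(optics.search_frame('scene','switch_tip')[:2])
E
```

```text
time: 37.25
tool_pos: [559.8, 1.9, 154.8]
tcp_rot: [-180.0, 0.3, 3.4]
ft_force: [0.2, -0.8, 0.9]
finger_gap: 0.2
time: 37.95
tool_pos: [504.0, -1.8, 157.4]
tcp_rot: [180.0, -0.1, 3.4]
ft_force: [-0.0, 0.6, -0.8]
finger_gap: -0.3
[]
```

```bash
python3 -m pendant '[[0,-5,0,0,0],[0,-5,0,0,0],[0,0,0,0,0],[0,0,0,0,0]]';python3 -m pendant '[[0,-4,0,0,0],[0,0,0,0,0]]';python3 -m pendant '[[0,-3,0,0,0],[0,0,0,0,0]]';python3 -m pendant '[[0,-3,0,0,0],[0,0,0,0,0]]'
python3 - <<'E'
from h import *
im,P,p=cloud('scene'); print(optics.search_frame('scene','switch_tip')[:2])
E
```

```text
time: 38.45
tool_pos: [493.3, -2.2, 156.4]
tcp_rot: [-180.0, 0.0, 3.4]
ft_force: [0.0, -0.3, -0.1]
finger_gap: -0.1
time: 38.65
tool_pos: [489.2, -2.4, 156.5]
tcp_rot: [-180.0, 0.0, 3.4]
ft_force: [0.3, 0.3, 0.0]
finger_gap: 0.1
time: 38.85
tool_pos: [486.3, -2.6, 156.6]
tcp_rot: [180.0, 0.0, 3.4]
ft_force: [-0.4, 0.7, -0.5]
finger_gap: -0.1
time: 39.05
tool_pos: [484.3, -2.8, 156.9]
tcp_rot: [180.0, -0.1, 3.4]
ft_force: [4.3, 1.3, -3.2]
finger_gap: -0.4
[]
```

Force is starting, so I'm near the stop. One more nudge, then retreat and confirm.

```bash
python3 -m pendant '[[0,-3,0,0,0],[0,0,0,0,0]]'
python3 -m pendant '[[0,35,0,0,0],[0,40,0,-35,0],[0.3,0,0,-40,0],[0.7,0,40,0,0],[0.7,0,40,0,0],[0.7,0,0,0,0],[0.7,0,0,0,0]]'
python3 - <<'E'
from h import *
for n in('scene','top'):
    im,P,p=cloud(n); print(optics.search_frame(n,'switch_tip')[:2])
    m=(P[...,2]>150)&(P[...,2]<195)&(abs(P[...,0]-487)<60)&(abs(P[...,1]+3)<25); print(blobs(m,P,3))
    if n=='scene': cv2.imwrite('pics/s4.png',cv2.resize(im[90:260,220:430],None,fx=3.5,fy=3.5))
x=hood(0,0); s=go(499,-195,223,3.4); go(499,-195,92.5,3.4,s=s)
E
```

```text
time: 39.35
tool_pos: [483.7, -2.8, 157.2]
tcp_rot: [180.0, -0.5, 3.4]
ft_force: [19.0, 1.4, -12.0]
finger_gap: -0.1
time: 40.05
tool_pos: [557.4, -79.2, 229.2]
tcp_rot: [-180.0, 0.0, 3.3]
ft_force: [0.5, 0.6, -0.7]
finger_gap: 60.0
[]
[([458.5, -10.1], [6.3, 4.9], 2.4, 177.4, 6, [300, 152])]
[{'at': [456.7, -8.0, 184.3], 'score': 0.39}]
[([457.6, -4.0], [21.0, 24.1], 9.4, 177.6, 59, [301, 232])]
turn 0.0 then shift x -65.5 y 113.8 z 6.4  (yaw 3.4)
turn -0.0 then shift x 0.0 y 0.0 z 130.5  (yaw 3.4)
```

View pics/s4.png

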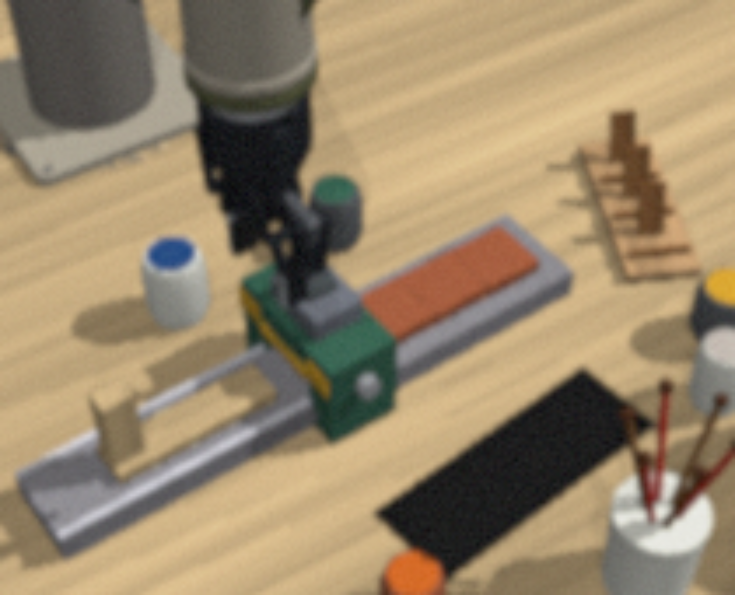

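The switch tip is back at x≈458, so it's off. The stick lies on the infeed with its handle at (120,425). I'll regrip it.

```bash
python3 -m pendant '[[0.7,-32,38,0,0],[0.7,-32,38,0,0],[0.7,-1,38,0,0],[0.7,0,0,0,0],[0.7,0,0,0,0]]'
python3 - <<'E'
from h import *
im,P,p=cloud('wrist')
mb=(abs(P[...,0]-500)<60)&(P[...,1]>-330)&(P[...,1]<0)
for t in blobs(mb&(P[...,2]>110)&(P[...,2]<125),P,100): print(' handle',t)
go(499.7,-195.5,92.5,3.4)
E
```

```text
time: 40.75
tool_pos: [499.6, -196.0, 229.6]
tcp_rot: [-180.0, -0.0, 3.3]
ft_force: [0.4, -0.5, -0.0]
finger_gap: 59.5
 handle ([498.2, -195.2], [23.4, 31.2], 2.7, 119.7, 846, [303, 179])
turn -0.0 then shift x -0.2 y 0.2 z 137.0  (yaw 3.4)
```

```bash
python3 -m pendant '[[0.7,0,0,45,0],[0.7,0,0,45,0],[0.7,0,0,40,0],[0.7,0,0,7,0],[0.7,0,0,0,0],[0,0,0,0,0],[0,0,0,0,0],[0,0,0,0,0],[0,0,0,0,0],[0,0,0,0,0]]' 80
python3 -m pendant '[[0,0,0,-20,0],[0,0,0,-40,0],[0,0,0,-10,0],[0,0,0,0,0],[0,0,0,0,0],[0,0,0,0,0]]'
python3 - <<'E'
from h import *
for n in('top','scene'):
    im,P,p=cloud(n)
    mb=(P[...,0]>590)&(P[...,0]<740)&(P[...,1]>-60)&(P[...,1]<240)
    for t in blobs(mb&(im.max(2)<60)&(P[...,2]<9),P,300): print(' mat',t)
st=r.sense(); im,P,p=cloud('wrist'); z=st['tool_pos'][2]
mb=(abs(P[...,0]-495)<50)&(P[...,1]>-330)&(P[...,1]<0)
for t in blobs(mb&(P[...,2]>z-55)&(P[...,2]<z-40),P,300): print(' blade',t,st['tool_pos'])
E
```

```text
time: 41.8
tool_pos: [501.5, -197.0, 95.4]
tcp_rot: [179.9, -0.2, 3.4]
ft_force: [-0.9, 2.0, 6.8]
finger_gap: 22.8
time: 42.4
tool_pos: [498.7, -195.8, 160.8]
tcp_rot: [-179.9, 0.1, 3.4]
ft_force: [0.0, 0.2, -2.2]
finger_gap: 22.8
 mat ([665.2, 90.3], [88.3, 246.2], 8.1, 2.8, 1620, [249, 168])
 mat ([665.0, 89.3], [83.9, 243.1], 7.8, 3.8, 1689, [329, 197])
 blade ([492.2, -132.8], [40.2, 155.2], 3.4, 110.8, 13010, [279, 3]) [ 498.74557209 -195.7556424   160.84387852]
```

```bash
python3 -m pendant '[[0,44,0,0,0],[0,44,0,0,0],[0,44,0,0,0],[0,44,0,0,-4.5],[0,0,-40,0,0],[0,0,-40,0,0],[0,0,-40,0,0],[0,0,-40,0,0],[0,0,-40,0,0],[0,0,0,0,0]]'
python3 -m pendant '[[0,0,0,0,0],[0,0,0,0,0]]'
python3 - <<'E'
from h import *
s=go(673.6,28.6,72,7.9)
E
```

```text
time: 43.55
tool_pos: [646.7, 17.6, 161.4]
tcp_rot: [-179.9, 0.1, 8.2]
ft_force: [-0.2, -0.9, -1.4]
finger_gap: 22.1
time: 43.75
tool_pos: [647.8, 11.5, 161.9]
tcp_rot: [180.0, 0.0, 7.9]
ft_force: [-0.0, -0.4, -1.6]
finger_gap: 22.4
turn -0.0 then shift x 27.9 y -13.4 z 89.9  (yaw 7.9)
```

```bash
python3 -m pendant '[[0,28,-13.4,20,0],[0,0,0,35,0],[0,0,0,25,0],[0,0,0,7,0],[0,0,0,0,0],[0,0,0,0,0]]'; python3 -m pendant '[[0,0,0,3,0],[0,0,0,0,0],[0,0,0,0,0]]'; python3 -m pendant '[[0,0,0,2,0],[0,0,0,0,0]]'
```

```text
time: 44.35
tool_pos: [674.9, 28.5, 77.1]
tcp_rot: [180.0, -0.1, 7.8]
ft_force: [0.4, 0.2, -1.1]
finger_gap: 22.6
time: 44.65
tool_pos: [674.3, 29.4, 73.5]
tcp_rot: [180.0, -0.1, 7.9]
ft_force: [0.7, 0.2, -1.1]
finger_gap: 22.4
time: 44.85
tool_pos: [673.7, 29.5, 70.4]
tcp_rot: [180.0, 0.0, 7.9]
ft_force: [-0.7, 0.6, -1.3]
finger_gap: 22.7
```

```bash
python3 -m pendant '[[0,0,0,1.5,0],[0,0,0,0,0]]'; python3 -m pendant '[[0,0,0,1.5,0],[0,0,0,0,0]]'
```

```text
time: 45.05
tool_pos: [674.0, 29.4, 69.6]
tcp_rot: [180.0, -0.0, 7.9]
ft_force: [-2.1, -0.9, 3.8]
finger_gap: 22.6
time: 45.25
tool_pos: [674.2, 29.4, 69.5]
tcp_rot: [180.0, -0.0, 7.9]
ft_force: [-6.9, -0.9, 13.1]
finger_gap: 22.5
```

```bash
python3 -m pendant '[[0.5,0,0,-1,0],[0.6,0,0,0,0],[0.7,0,0,0,0],[0.7,0,0,-40,0],[0.7,0,0,-45,0],[1,0,0,-45,0],[1,0,0,0,-8],[1,0,0,0,-8],[1,0,0,0,-8],[1,0,0,0,-8]]'
python3 - <<'E'
from h import *
for n in('top','wrist'):
    im,P,p=cloud(n)
    mb=(P[...,0]>590)&(P[...,0]<740)&(P[...,1]>-60)&(P[...,1]<240)
    for t in blobs(mb&(P[...,2]>10)&(P[...,2]<24),P,100): print(' blade',t)
    for t in blobs(mb&(P[...,2]>80)&(P[...,2]<105),P,20): print(' handle',t)
st=r.sense(); go(466,384,200,65.5)
E
```

```text
time: 46.25
tool_pos: [673.7, 29.4, 198.2]
tcp_rot: [-180.0, 0.0, 40.2]
ft_force: [-0.5, -0.0, 0.4]
finger_gap: 85.4
 blade ([675.6, 97.3], [138.3, 33.0], 87.2, 16.4, 219, [262, 175])
 handle ([671.5, 33.5], [24.1, 20.2], 4.1, 90.6, 49, [296, 171])
 blade ([662.9, 91.3], [40.8, 155.7], 7.7, 18.9, 4604, [294, 57])
 blade ([721.2, -45.8], [38.2, 9.3], 32.1, 18.2, 141, [290, 242])
 handle ([671.4, 29.8], [24.4, 32.4], 7.6, 93.6, 949, [296, 175])
turn -25.5 then shift x 236.5 y -336.1 z -1.9  (yaw 65.5)
```

Stick is flat and centred on the mat. On to the rack for a close look.

```bash
python3 -m pendant '[[1,0,0,0,-8.5],[1,0,0,0,-8.5],[1,0,0,0,-8.3],[1,26,-37,0,0],[1,26,-37,0,0],[1,26,-37,0,0],[1,26,-37,0,0],[1,26,-37,0,0],[1,26,-37,0,0],[1,26,-37,0,0]]'
python3 -m pendant '[[1,26,-37,0,0],[1,26,-37,0,0],[1,0,0,0,0],[1,0,0,0,0]]'
python3 - <<'E'
from h import *
print(r.sense()['tool_pos'],r.sense()['tcp_rot'])
im,P,p=cloud('wrist'); cv2.imwrite('pics/w6.png',im); np.save('rackP.npy',P)
rb=(P[...,0]>340)&(P[...,0]<600)&(P[...,1]>260)&(P[...,1]<500)
for t in blobs(rb&(P[...,2]>9),P,100): print(' rack',t)
for t in blobs(rb&(P[...,2]>42),P,30): print(' back',t)
for t in blobs(rb&(P[...,2]>15.5)&(P[...,2]<22),P,30): print(' lip',t)
E
```

```text
time: 47.35
tool_pos: [514.0, 304.7, 198.5]
tcp_rot: [180.0, -0.0, 64.9]
ft_force: [0.3, 0.4, 0.2]
finger_gap: 85.4
time: 47.75
tool_pos: [469.1, 382.4, 198.3]
tcp_rot: [180.0, 0.0, 65.1]
ft_force: [0.5, -0.6, -0.1]
finger_gap: 85.8
[469.08611756 382.42490534 198.32166042] [1.79992736e+02 2.09310625e-02 6.51361208e+01]
 rack ([463.5, 384.8], [75.3, 199.6], 65.4, 13.2, 10615, [281, 82])
 rack ([464.5, 385.2], [149.7, 34.0], 65.2, 276.7, 37604, [42, 255])
 back ([391.7, 417.7], [26.0, 15.6], 65.2, 58.7, 455, [301, 93])
 back ([441.0, 395.2], [25.8, 14.7], 65.0, 59.8, 307, [302, 152])
 back ([489.2, 373.0], [25.6, 10.7], 64.3, 60.8, 173, [303, 205])
 back ([464.5, 385.2], [149.7, 34.0], 65.2, 276.7, 37604, [42, 255])
 lip ([407.6, 409.9], [25.2, 2.4], 65.2, 19.6, 51, [303, 118])
 lip ([431.4, 400.0], [59.3, 5.9], 66.1, 18.9, 294, [289, 140])
 lip ([457.7, 387.3], [25.3, 2.5], 65.2, 20.0, 32, [304, 168])
 lip ([481.2, 376.8], [60.0, 6.7], 66.2, 18.9, 263, [290, 187])
 lip ([531.5, 354.2], [59.6, 7.3], 65.1, 18.6, 287, [292, 230])
```

View pics/w6.png

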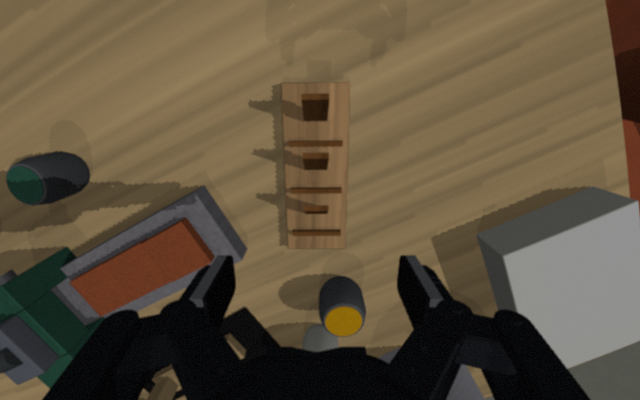

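The view shows the rack with its three backrests at (315,105), (315,160) and (315,208), lips in front of each. Rack x points along 155.3°, and the feet come out at about (410,410), (459.5,387) and (509.5,364). The tool can't tilt, so I'll grip each tile off-centre and let the backrest swing it up between the pads. First, pick up the front tile.

```bash
python3 - <<'E'
from h import *
x=hood(0,188); s=go(x[0],x[1],120,3.4)
E
```

```text
turn 61.7 then shift x -5.0 y 195.8 z 78.3  (yaw 3.4)
```

```bash
python3 -m pendant '[[0.88,0,0,0,7.8],[0.88,0,0,0,7.7],[0.88,0,0,0,7.7],[0.88,0,0,0,7.7],[0.88,0,0,0,7.7],[0.88,0,0,0,7.7],[0.88,0,0,0,7.7],[0.88,0,0,0,7.7],[0.88,-5,40,0,0],[0.88,0,40,0,0]]'
python3 -m pendant '[[0.88,0,40,20,0],[0.88,0,40,30,0],[0.88,0,36,28,0],[0.88,0,0,0,0],[0.88,0,0,0,0],[0.88,0,0,0,0]]'
cat >> h.py <<'E'
def hf(xy):
    Q=np.asarray(xy)-HO; c,s=np.cos(np.radians(HY)),np.sin(np.radians(HY)); return np.stack([Q[...,0]*c+Q[...,1]*s,-Q[...,0]*s+Q[...,1]*c],-1)
def row(n='wrist'):
    im,P,p=cloud(n); b,g,rr=[im[...,i].astype(int) for i in range(3)]
    h=hf(P[...,:2]); m=(rr>1.6*g)&(b<g+8)&(rr>60)&(P[...,2]>36)&(P[...,2]<52)&(abs(h[...,0])<70)&(h[...,1]>30)
    q=h[m]; 
    print('row hy',np.percentile(q[:,1],[0,1,99,100]).round(1))
    for y in np.arange(50,240,20):
        k=q[abs(q[:,1]-y)<4]
        if len(k)>5: print(' ',y,np.percentile(k[:,0],[1,99]).round(1))
E
python3 - <<'E'
from h import *
print(r.sense()['tool_pos'],r.sense()['tcp_rot'],'hood frame',hf(r.sense()['tool_pos'][:2])); row(); row('top')
E
```

```text
time: 48.8
tool_pos: [469.9, 299.5, 198.0]
tcp_rot: [180.0, 0.0, 3.3]
ft_force: [0.9, 0.2, 0.8]
finger_gap: 75.6
time: 49.4
tool_pos: [477.8, 185.6, 121.7]
tcp_rot: [-180.0, -0.1, 3.4]
ft_force: [-0.5, 0.3, -0.0]
finger_gap: 75.0
[477.82360204 185.64136356 121.72215868] [-1.79962981e+02 -1.06660365e-01  3.36463171e+00] hood frame [  1.36913899 187.89088518]
row hy [ 51.5  55.2 231.2 231.7]
  50 [-30.   26.3]
  70 [-31.   26.2]
  90 [-31.1  26.6]
  110 [-31.1  26.1]
  130 [-31.2  27. ]
  150 [-31.1  26.5]
  170 [-31.   26.8]
  190 [-30.2  28.4]
  210 [-30.1  27.8]
  230 [-29.5  27.3]
row hy [ 50.5  51.3 181.  184.5]
  50 [-29.4  23.3]
  70 [-30.   26.6]
  90 [-30.   27.6]
  110 [-29.9  25.5]
  130 [-29.7  27.2]
  150 [-29.9  26.9]
  170 [-28.4  27.1]
```

```bash
python3 -m pendant '[[0.88,-1.3,-3.6,30,0],[0.88,0,0,35,0],[0.88,0,0,20,0],[0.88,0,0,5,0],[0.88,0,0,0,0],[0,0,0,0,0],[0,0,0,0,0],[0,0,0,0,0],[0,0,0,0,0]]' 25
python3 -m pendant '[[0,0,0,-30,0],[0,0,0,-45,0],[0,0,0,0,0],[0,0,0,0,0],[0,0,0,0,0]]'
python3 - <<'E'
from h import *
held()
F=np.array([409.8,410.0]); u=np.array([np.cos(np.radians(155.3)),np.sin(np.radians(155.3))])
x=F-3.9*u; print(x); go(x[0],x[1],120,65.3)
E
```

```text
time: 50.4
tool_pos: [476.8, 189.9, 32.5]
tcp_rot: [-179.9, -0.2, 3.5]
ft_force: [-0.4, 1.9, 6.3]
finger_gap: 59.3
time: 50.9
tool_pos: [474.5, 188.9, 104.7]
tcp_rot: [180.0, 0.1, 3.5]
ft_force: [0.3, -0.1, -0.8]
finger_gap: 58.9
held: tool x -0.8 y -9.0, top z-TCP z 13.5 size [59.6 61.1] ang 3.6 yaw 3.5 tcp [474.5 188.9 104.7] centre [473.2 197.8]
[413.34318189 408.37031841]
turn -61.8 then shift x 174.1 y -146.9 z -15.9  (yaw 65.3)
```

```bash
python3 -m pendant '[[0,0,0,-20,-7.8],[0,0,0,0,-7.7],[0,0,0,0,-7.7],[0,0,0,0,-7.7],[0,0,0,0,-7.7],[0,0,0,0,-7.7],[0,0,0,0,-7.7],[0,0,0,0,-7.8],[0,35,-29,0,0],[0,35,-29,0,0]]'
python3 -m pendant '[[0,35,-29,0,0],[0,35,-29,0,0],[0,34,-29,0,0],[0,0,0,0,0],[0,0,0,0,0],[0,0,0,0,0]]'
cat >> h.py <<'E'
def rk(F,ax,tcp=None):
    """TCP in rack frame about foot F: (a along +x, b along +y, TCP z)"""
    st=r.sense(); p=st['tool_pos']; t=np.radians(155.3); u=np.array([np.cos(t),np.sin(t)]); v=np.array([-u[1],u[0]])
    d=p[:2]-np.array(F); print('rack a %.1f b %.1f z %.1f yaw %.1f F'%(d@u,d@v,p[2],st['tcp_rot'][2]),st['ft_force'].round(1))
E
python3 - <<'E'
from h import *
held(); rk([409.8,410.0],0)
E
```

```text
time: 51.95
tool_pos: [451.0, 276.5, 123.8]
tcp_rot: [-179.9, 0.1, 65.1]
ft_force: [1.0, -0.4, -1.4]
finger_gap: 58.8
time: 52.55
tool_pos: [415.8, 406.7, 124.1]
tcp_rot: [-180.0, 0.1, 65.3]
ft_force: [0.5, -0.5, -0.4]
finger_gap: 59.2
held: tool x 0.7 y -9.2, top z-TCP z 13.5 size [59.4 60.5] ang 65.2 yaw 65.3 tcp [415.8 406.7 124.1] centre [407.8 411.2]
rack a -7.3 b 0.5 z 124.5 yaw 65.2 F [ 0.1  0.6 -0.9]
```

```bash
python3 -m pendant '[[0,0,-4.4,30,0],[0,0,0,28,0],[0,0,0,0,0],[0,0,0,0,0]]'
python3 -m pendant '[[0,0,0,3,0],[0,0,0,3,0],[0,0,1,3.5,0],[0,0,1,3.5,0],[0,0,0,0,0],[0,0,0,0,0]]'
python3 - <<'E'
from h import *
rk([409.8,410.0],0); im,P,p=cloud('wrist'); cv2.imwrite('pics/w7.png',im[100:320,180:460])
E
```

```text
time: 53.0
tool_pos: [412.4, 408.5, 67.6]
tcp_rot: [-180.0, 0.1, 65.2]
ft_force: [0.5, 0.2, -0.9]
finger_gap: 59.3
time: 53.6
tool_pos: [415.9, 409.3, 56.6]
tcp_rot: [179.9, -0.1, 65.3]
ft_force: [1.1, -3.3, 5.7]
finger_gap: 59.1
rack a -5.8 b -1.9 z 56.6 yaw 65.3 F [ 1.1 -3.3  5.7]
```

View pics/w7.png

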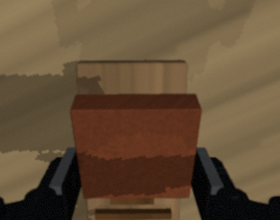

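```bash
cat >> h.py <<'E'
def tilt():
    st=r.sense(); im,P,p=cloud('wrist'); b,g,rr=[im[...,i].astype(int) for i in range(3)]
    m=(rr>1.6*g)&(b<g+8)&(rr>40)&(np.hypot(P[...,0]-st['tool_pos'][0],P[...,1]-st['tool_pos'][1])<60)&(P[...,2]>15)&(P[...,2]<150)
    q=P[m]; t=np.radians(155.3); u=np.array([np.cos(t),np.sin(t)]); a=q[:,:2]@u
    for _ in range(4):
        A=np.c_[a,np.ones(len(a))]; k=np.linalg.lstsq(A,q[:,2],rcond=None)[0]; e=abs(A@k-q[:,2])<4; a,q=a[e],q[e]
    print('tilt %.1f n %d zmax %.1f'%(np.degrees(np.arctan(k[0])),len(a),np.percentile(q[:,2],99)))
E
python3 -c "
from h import *
tilt()"
python3 -m pendant '[[0,0,0.3,3.5,0],[0,0,0,3.5,0],[0,0,-0.9,3.5,0],[0,0,-1,3.5,0],[0,0,0,0,0],[0,0,0,0,0]]'
python3 -c "
from h import *
tilt();rk([409.8,410.0],0)"
```

```text
tilt 12.0 n 11094 zmax 79.9
time: 54.3
tool_pos: [415.8, 409.5, 43.2]
tcp_rot: [179.7, -0.2, 65.3]
ft_force: [6.7, -6.8, 7.9]
finger_gap: 59.0
tilt 30.4 n 5608 zmax 80.9
rack a -5.7 b -2.0 z 43.1 yaw 65.3 F [ 6.8 -7.5  7.1]
```

```bash
python3 -m pendant '[[0,0,-1,3,0],[0,0,-1,2,0],[0,0,-1,2,0],[0,0,-1.2,2.5,0],[0,0,0,0,0],[0,0,0,0,0]]'
python3 -c "
from h import *
tilt();rk([409.8,410.0],0)"
```

```text
time: 54.95
tool_pos: [413.2, 410.8, 34.6]
tcp_rot: [179.6, -0.2, 65.2]
ft_force: [9.2, -12.5, 13.3]
finger_gap: 59.2
tilt 15.9 n 3152 zmax 79.9
rack a -2.7 b -2.2 z 34.6 yaw 65.2 F [  9.1 -12.5  13.4]
```

```bash
python3 -m pendant '[[0,0,-1,2,0],[0,0,-1,2,0],[0,0,0,0,0]]'; python3 -m pendant '[[0,0,-0.5,2,0],[0,0,0,0,0],[0,0,0,0,0]]'
python3 - <<'E'
from h import *
tilt();rk([409.8,410.0],0); im,P,p=cloud('scene'); cv2.imwrite('pics/s5.png',cv2.resize(im[80:200,330:470],None,fx=4,fy=4,interpolation=cv2.INTER_CUBIC))
E
```

```text
time: 55.3
tool_pos: [412.4, 411.8, 31.4]
tcp_rot: [179.5, -0.3, 65.2]
ft_force: [11.6, -14.6, 17.0]
finger_gap: 58.9
time: 55.6
tool_pos: [413.1, 412.6, 30.4]
tcp_rot: [179.5, -0.4, 65.2]
ft_force: [13.5, -15.0, 18.9]
finger_gap: 59.1
tilt -31.8 n 5807 zmax 80.7
rack a -1.9 b -3.7 z 30.4 yaw 65.2 F [ 13.1 -13.9  19.3]
```

View pics/s5.png

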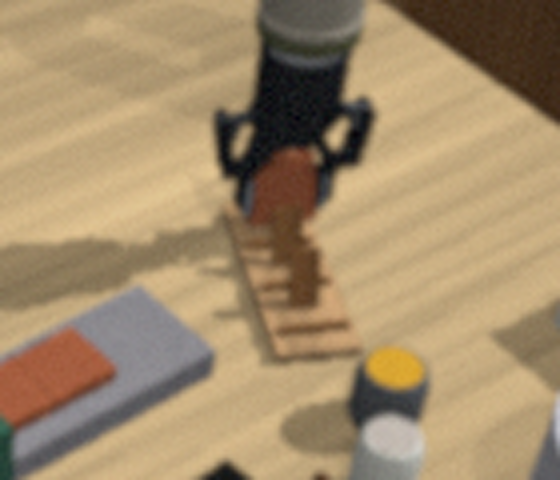

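```bash
python3 -m pendant '[[0,0,-1.5,0,0],[0,0,-1.5,0,0],[0,0,-1,0,0],[0,0,0,0,0],[0,0,0,0,0]]'
python3 - <<'E'
from h import *
tilt();rk([409.8,410.0],0)
E
```

```text
time: 56.2
tool_pos: [413.0, 412.6, 30.5]
tcp_rot: [179.1, -0.4, 65.2]
ft_force: [28.9, -22.3, 12.8]
finger_gap: 59.5
tilt -32.0 n 5833 zmax 80.9
rack a -1.8 b -3.7 z 30.6 yaw 65.2 F [ 29.5 -21.2  13.6]
```

```bash
python3 -m pendant '[[0,0,4,0,0],[0,0,0,2,0],[0,0,-0.5,2,0],[0,0,-0.5,2,0],[0,0,0,0,0],[0,0,0,0,0]]'
python3 - <<'E'
from h import *
tilt();rk([409.8,410.0],0)
E
```

```text
time: 56.85
tool_pos: [413.5, 413.8, 25.4]
tcp_rot: [179.4, -0.5, 65.2]
ft_force: [15.3, -13.1, 22.1]
finger_gap: 59.3
tilt -27.1 n 6074 zmax 78.2
rack a -1.7 b -5.0 z 25.5 yaw 65.2 F [ 15.1 -12.9  22.2]
```

```bash
python3 -m pendant '[[0,0,4,0,0],[0,-2.5,0,0,0],[0,-2.5,0,0,0],[0,0,0,2,0],[0,0,0,2,0],[0,0,0,0,0],[0,0,0,0,0]]'
python3 - <<'E'
from h import *
tilt();rk([409.8,410.0],0)
E
```

```text
time: 57.6
tool_pos: [413.8, 408.6, 20.7]
tcp_rot: [179.5, -0.6, 65.2]
ft_force: [12.8, -6.0, 16.8]
finger_gap: 59.6
tilt -26.9 n 6061 zmax 73.5
rack a -4.3 b -0.3 z 20.7 yaw 65.2 F [13.3 -6.8 17.2]
```

```bash
python3 -m pendant '[[0.85,0,0,-1,0],[0.88,0,0,0,0],[0.88,0,0,0,0],[0.88,0,0,-20,0],[0.88,0,0,-40,0],[0.88,0,0,-40,0],[0.88,0,0,0,0],[0.88,0,0,0,0]]'
python3 - <<'E'
from h import *
print(r.sense()['tool_pos']); tilt(); im,P,p=cloud('wrist'); a=im[60:320,180:460]
im,P,p=cloud('scene'); b=cv2.resize(im[80:200,330:470],(280,240)); cv2.imwrite('pics/c6.png',cv2.resize(np.vstack([a,b]),None,fx=1.2,fy=1.2))
E
```

```text
time: 58.45
tool_pos: [407.5, 407.2, 117.1]
tcp_rot: [180.0, -0.1, 65.3]
ft_force: [-0.6, -1.0, -1.5]
finger_gap: 75.1
[407.47880597 407.20947603 117.0728018 ]
tilt 36.7 n 823 zmax 71.6
```

View pics/c6.png

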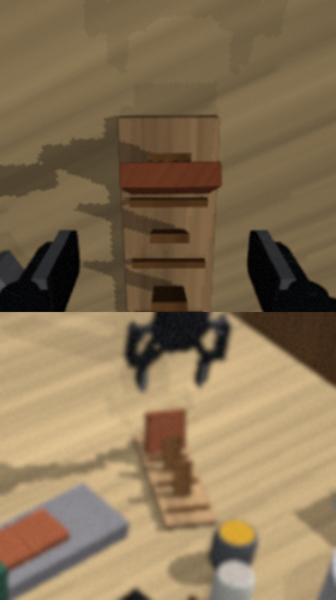

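```bash
cat >> h.py <<'E'
FE=[np.array([409.8,410.0]),np.array([459.5,387.0]),np.array([509.6,364.2])]
def prof(i,n='wrist'):
    im,P,p=cloud(n); b,g,rr=[im[...,k].astype(int) for k in range(3)]
    t=np.radians(155.3); u=np.array([np.cos(t),np.sin(t)]); v=np.array([-u[1],u[0]]); D=P[...,:2]-FE[i]
    a=D@u; bb=D@v; m=(rr>1.6*g)&(b<g+8)&(rr>40)&(abs(bb)<45)&(a>-35)&(a<45)&(P[...,2]>13)&(P[...,2]<95)
    print(n,'place',i,'n',m.sum(),'b',np.percentile(bb[m],[2,98]).round(1))
    for z in range(15,85,6):
        k=m&(abs(P[...,2]-z)<3)
        if k.sum()>5: print('   z',z,'a',np.percentile(a[k],[5,50,95]).round(1),k.sum())
E
python3 - <<'E'
from h import *
prof(0); prof(0,'scene'); prof(0,'top')
E
```

```text
wrist place 0 n 2219 b [-27.9  28.1]
   z 15 a [-22.7 -21.7 -21.4] 15
   z 21 a [-25.5 -21.8 -20.9] 36
   z 27 a [-13.  -12.2 -11.3] 13
   z 33 a [-10.2  -9.1  -8.3] 35
   z 39 a [-7.7 -7.1 -4.9] 36
   z 45 a [-4.4 -3.3 -2.2] 53
   z 51 a [-1.9  0.2  1. ] 42
   z 57 a [-27.5   2.4   4.3] 59
   z 63 a [ 4.5  6.7 24.6] 111
   z 69 a [10.7 18.  23.1] 1526
   z 75 a [10.6 12.  14.6] 293
scene place 0 n 179 b [-21.7  29.2]
   z 21 a [-17.6 -13.5 -11.4] 7
   z 27 a [-15.8 -14.3  -9.4] 11
   z 33 a [-15.6 -12.3  -7.3] 9
   z 39 a [-12.8  -6.3  -3. ] 19
   z 45 a [-9.6 -4.5 -0.1] 28
   z 51 a [-6.3 -2.1  2.5] 23
   z 57 a [-5.1 -0.4  6.4] 27
   z 63 a [-2.6  3.4  8.2] 29
   z 69 a [3.7 6.9 9.8] 23
top place 0 n 53 b [-21.   29.3]
   z 27 a [-15.2 -13.5  -8.3] 10
   z 33 a [-13.7 -11.7  -9.8] 12
   z 39 a [-11.4  -8.5  -5.8] 23
```

Tile 1 leans back about 27° on the backrest of place 0 and is centred. Back for tile 2.

```bash
sed -i 's/^FE=.*/FE=[np.array([412.1,409.0]),np.array([461.8,386.0]),np.array([511.9,363.2])]/' h.py
python3 - <<'E'
from h import *
x=hood(0.5,131.5); s=go(x[0],x[1],117,3.4)
E
```

```text
turn 61.9 then shift x 57.5 y 280.5 z -2.6  (yaw 3.4)
```

```bash
python3 -m pendant '[[0.88,0,0,0,7.8],[0.88,0,0,0,7.7],[0.88,0,0,0,7.7],[0.88,0,0,0,7.7],[0.88,0,0,0,7.8],[0.88,0,0,0,7.8],[0.88,0,0,0,7.7],[0.88,0,0,0,7.7],[0.88,8,40,0,0],[0.88,8,40,0,0]]'
python3 -m pendant '[[0.88,8,40,0,0],[0.88,8,40,0,0],[0.88,8,40,0,0],[0.88,9,40,0,0],[0.88,8,40,0,0],[0.88,0,0,0,0],[0.88,0,0,0,0],[0.88,0,0,0,0]]'
python3 - <<'E'
from h import *
print(r.sense()['tool_pos'],r.sense()['tcp_rot'][2],'hood frame',hf(r.sense()['tool_pos'][:2])); row()
E
```

```text
time: 59.75
tool_pos: [427.3, 327.1, 115.1]
tcp_rot: [180.0, 0.1, 3.5]
ft_force: [0.2, -1.4, 0.2]
finger_gap: 74.9
time: 60.55
tool_pos: [480.1, 131.0, 115.6]
tcp_rot: [-180.0, 0.1, 3.4]
ft_force: [0.2, 1.0, 0.5]
finger_gap: 74.9
[480.11390591 131.04788944 115.59540724] 3.392451662821415 hood frame [  0.41767056 133.25767535]
row hy [ 50.5  52.5 170.2 170.7]
  50 [-31.   25.4]
  70 [-31.9  26.4]
  90 [-31.8  25.8]
  110 [-31.7  25.9]
  130 [-31.6  26.7]
  150 [-31.5  26.7]
  170 [-30.9  26.1]
```

```bash
python3 -m pendant '[[0.88,-1.4,2.7,30,0],[0.88,0,0,35,0],[0.88,0,0,15,0],[0.88,0,0,4.5,0],[0.88,0,0,0,0],[0,0,0,0,0],[0,0,0,0,0],[0,0,0,0,0],[0,0,0,0,0]]' 25
python3 -m pendant '[[0,0,0,-30,0],[0,0,0,-45,0],[0,0,0,-20,0],[0,0,0,0,0],[0,0,0,0,0],[0,0,0,0,0]]'
python3 - <<'E'
from h import *
held()
u=np.array([np.cos(np.radians(155.3)),np.sin(np.radians(155.3))])
x=FE[1]-3.5*u; print(x); go(x[0],x[1],125,65.3)
E
```

```text
time: 61.5
tool_pos: [480.6, 128.1, 33.0]
tcp_rot: [-180.0, -0.2, 3.4]
ft_force: [-0.6, 2.5, 6.9]
finger_gap: 59.0
time: 62.1
tool_pos: [478.2, 127.3, 124.8]
tcp_rot: [180.0, 0.2, 3.4]
ft_force: [-0.2, 0.2, -1.1]
finger_gap: 59.4
held: tool x -0.6 y -10.0, top z-TCP z 13.0 size [60.3 60.7] ang 3.8 yaw 3.4 tcp [478.2 127.3 124.8] centre [477.  137.3]
[464.97977862 384.53746524]
turn -61.9 then shift x 228.3 y -119.3 z -0.4  (yaw 65.3)
```

```bash
python3 -m pendant '[[0,0,0,0,-7.8],[0,0,0,0,-7.7],[0,0,0,0,-7.7],[0,0,0,0,-7.7],[0,0,0,0,-7.7],[0,0,0,0,-7.8],[0,0,0,0,-7.7],[0,0,0,0,-7.8],[0,40,-21,0,0],[0,40,-21,0,0]]'
python3 -m pendant '[[0,40,-21,0,0],[0,40,-21,0,0],[0,40,-21,0,0],[0,28,-14,0,0],[0,0,0,0,0],[0,0,0,0,0],[0,0,0,0,0]]'
python3 - <<'E'
from h import *
held(); rk(FE[1],0)
E
```

```text
time: 63.15
tool_pos: [474.0, 217.5, 124.9]
tcp_rot: [-179.9, 0.1, 65.1]
ft_force: [0.8, 0.7, 0.3]
finger_gap: 58.8
time: 63.85
tool_pos: [466.1, 383.2, 125.2]
tcp_rot: [-179.9, 0.1, 65.3]
ft_force: [-0.6, 0.4, -2.2]
finger_gap: 59.1
held: tool x 0.8 y -10.2, top z-TCP z 13.0 size [60.1 60.2] ang 65.7 yaw 65.3 tcp [466.1 383.2 125.2] centre [457.2 388.3]
rack a -5.4 b 0.7 z 125.6 yaw 65.2 F [ 1.  -0.2 -1.1]
```

```bash
python3 -m pendant '[[0,0,-2.4,30,0],[0,0,0,29,0],[0,0,0,0,0],[0,0,0,3,0],[0,0,0,3,0],[0,0,1,3.5,0],[0,0,1,3.5,0],[0,0,0,3.5,0],[0,0,0,3.5,0],[0,0,0,0,0]]'
python3 -c "
from h import *
tilt();rk(FE[1],0)"
python3 -m pendant '[[0,0,-0.9,3.5,0],[0,0,-1,3.5,0],[0,0,-1,2.5,0],[0,0,-1.2,2.5,0],[0,0,0,0,0],[0,0,0,0,0]]'
python3 -c "
from h import *
tilt();rk(FE[1],0)"
```

```text
time: 64.9
tool_pos: [468.8, 384.5, 50.1]
tcp_rot: [179.8, -0.1, 65.3]
ft_force: [4.3, -6.7, 6.4]
finger_gap: 58.9
tilt 4.5 n 3595 zmax 72.2
rack a -7.0 b -1.5 z 50.2 yaw 65.3 F [ 3.9 -6.3  5.6]
time: 65.55
tool_pos: [466.4, 385.8, 38.9]
tcp_rot: [179.7, -0.2, 65.2]
ft_force: [7.4, -9.4, 7.3]
finger_gap: 58.9
tilt 42.5 n 783 zmax 71.4
rack a -4.3 b -1.7 z 38.9 yaw 65.2 F [ 7.  -9.3  7.5]
```

```bash
python3 -m pendant '[[0,-0.8,-0.8,2.5,0],[0,-0.8,-0.8,2.5,0],[0,0,-0.5,2.5,0],[0,0,0,0,0],[0,0,0,0,0]]'
sed -i 's/<60)&(P\[...,2\]>15)/<42)\&(P[...,2]>15)/' h.py
python3 -c "
from h import *
tilt();rk(FE[1],0);prof(1)"
```

```text
time: 66.1
tool_pos: [464.8, 386.6, 32.7]
tcp_rot: [179.6, -0.4, 65.2]
ft_force: [7.5, -5.3, 10.8]
finger_gap: 59.3
tilt -22.5 n 3479 zmax 78.6
rack a -2.5 b -1.8 z 32.7 yaw 65.2 F [ 7.7 -6.6 11.1]
wrist place 1 n 6627 b [-30.3  26.2]
   z 15 a [35.4 35.8 36. ] 24
   z 21 a [33.9 42.3 43.2] 103
   z 27 a [43.  44.  44.8] 187
   z 45 a [-6.4 -5.1  5.8] 38
   z 51 a [-4.2 -2.5  5.7] 71
   z 57 a [0.  2.  4.2] 103
   z 63 a [ 4.6  8.  28.1] 146
   z 69 a [ 9.3 30.3 31.3] 304
   z 75 a [22.1 26.8 30.8] 3860
   z 81 a [19.1 21.3 23.7] 1790
```

```bash
python3 -m pendant '[[0,-1,1.5,2,0],[0,-1,0,2,0],[0,0,0,2,0],[0,0,0,0,0],[0,0,0,0,0]]'
python3 -c "
from h import *
tilt();rk(FE[1],0);prof(1)"
```

```text
time: 66.7
tool_pos: [466.2, 385.2, 27.5]
tcp_rot: [179.6, -0.5, 65.2]
ft_force: [8.6, -3.3, 13.3]
finger_gap: 59.1
tilt -29.9 n 4347 zmax 75.4
rack a -4.3 b -1.2 z 27.6 yaw 65.2 F [ 9.6 -2.2 12.3]
wrist place 1 n 6296 b [-29.8  27. ]
   z 15 a [14.5 35.7 36. ] 14
   z 21 a [-23.7  42.1  43.3] 156
   z 27 a [43.1 44.1 44.9] 199
   z 45 a [-6.7  3.9  4.2] 9
   z 57 a [-26.4 -25.7   2.5] 20
   z 63 a [24.9 25.5 27.5] 53
   z 69 a [23.  26.  28.3] 2332
   z 75 a [16.4 19.8 23.7] 3506
```

```bash
python3 -m pendant '[[0,-0.7,0.5,2,0],[0,0,0,1.5,0],[0,0,0,0,0],[0,0,0,0,0]]'
python3 -c "
from h import *
tilt();rk(FE[1],0)"
```

```text
time: 67.2
tool_pos: [466.7, 384.6, 24.3]
tcp_rot: [179.5, -0.6, 65.2]
ft_force: [10.0, -3.1, 13.1]
finger_gap: 59.5
tilt -29.8 n 5769 zmax 74.3
rack a -5.1 b -0.7 z 24.3 yaw 65.2 F [ 9.7 -2.6 13.1]
```

```bash
python3 -m pendant '[[0.85,0,0,0,0],[0.88,0,0,0,0],[0.88,0,0,0,0],[0.88,0,0,-20,0],[0.88,0,0,-40,0],[0.88,0,0,-35,0],[0.88,0,0,0,0],[0.88,0,0,0,0]]'
python3 - <<'E'
from h import *
prof(1); prof(0,'scene')
x=hood(-0.5,73); s=go(x[0],x[1],117,3.4)
E
```

```text
time: 68.05
tool_pos: [461.0, 383.0, 114.4]
tcp_rot: [180.0, -0.1, 65.3]
ft_force: [0.1, -0.9, -1.2]
finger_gap: 75.0
wrist place 1 n 2619 b [-28.4  27.3]
   z 15 a [-19.7 -18.9 -18.6] 24
   z 21 a [-21.6  34.3  43.5] 103
   z 27 a [-11.   43.7  44.9] 147
   z 33 a [-10.3  -7.5  -7.1] 50
   z 39 a [-7.  -6.2 -3.8] 66
   z 45 a [-3.7 -3.2 -0.5] 73
   z 51 a [-0.4  2.2  2.7] 90
   z 57 a [2.8 5.3 5.8] 97
   z 63 a [ 7.8 24.5 25.4] 222
   z 69 a [11.2 19.2 24.8] 1566
   z 75 a [12.9 14.  15.9] 181
scene place 0 n 150 b [-23.3  29.2]
   z 33 a [-12.6  -8.9  -4.8] 7
   z 39 a [-8.8 -1.8 -0.5] 8
   z 45 a [-6.4 -1.7  3.5] 25
   z 51 a [-5.   0.5  5.2] 26
   z 57 a [-1.8  3.7  9.8] 29
   z 63 a [-24.3   5.9   9.2] 26
   z 69 a [-32.4   7.5  13.6] 22
turn 61.9 then shift x 4.8 y 311.9 z -5.1  (yaw 3.4)
```

```bash
python3 -m pendant '[[0.88,0,0,0,7.8],[0.88,0,0,0,7.7],[0.88,0,0,0,7.7],[0.88,0,0,0,7.7],[0.88,0,0,0,7.8],[0.88,0,0,0,7.8],[0.88,0,0,0,7.7],[0.88,0,0,0,7.7],[0.88,5,38,0,0],[0.88,0,38,0,0]]'
python3 -m pendant '[[0.88,0,39,0,0],[0.88,0,39,0,0],[0.88,0,39,0,0],[0.88,0,39,0,0],[0.88,0,39,0,0],[0.88,0,38,0,0],[0.88,0,0,0,0],[0.88,0,0,0,0],[0.88,0,0,0,0]]'
python3 - <<'E'
from h import *
print(r.sense()['tool_pos'],r.sense()['tcp_rot'][2],'hood frame',hf(r.sense()['tool_pos'][:2])); row()
E
```

```text
time: 69.15
tool_pos: [468.9, 306.0, 111.2]
tcp_rot: [179.9, 0.2, 3.5]
ft_force: [0.8, -1.1, 0.6]
finger_gap: 75.1
time: 70.05
tool_pos: [483.1, 75.1, 112.5]
tcp_rot: [-180.0, 0.1, 3.4]
ft_force: [-0.7, -0.2, 0.1]
finger_gap: 75.3
[483.05430511  75.07658205 112.50929665] 3.39999864709419 hood frame [3.34388858e-02 7.72105027e+01]
row hy [ 50.   51.  109.6 109.9]
  50 [-31.8  26. ]
  70 [-31.8  26. ]
  90 [-31.9  26.1]
  110 [-31.1  25.5]
```

```bash
python3 -m pendant '[[0.88,-1.5,3.2,28,0],[0.88,0,0,33,0],[0.88,0,0,16,0],[0.88,0,0,4.5,0],[0.88,0,0,0,0],[0,0,0,0,0],[0,0,0,0,0],[0,0,0,0,0],[0,0,0,0,0]]' 25
python3 -m pendant '[[0,0,0,-30,0],[0,0,0,-45,0],[0,0,0,-20,0],[0,0,0,0,0],[0,0,0,0,0],[0,0,0,0,0]]'
python3 - <<'E'
from h import *
held()
u=np.array([np.cos(np.radians(155.3)),np.sin(np.radians(155.3))])
x=FE[2]-1*u; print(x); go(x[0],x[1],125,65.3)
E
```

```text
time: 71.0
tool_pos: [483.8, 71.3, 33.4]
tcp_rot: [-180.0, -0.2, 3.4]
ft_force: [-0.3, 2.0, 7.0]
finger_gap: 59.0
time: 71.6
tool_pos: [481.3, 70.9, 125.3]
tcp_rot: [-180.0, 0.2, 3.4]
ft_force: [0.0, 0.4, -1.4]
finger_gap: 59.0
held: tool x -0.7 y -5.8, top z-TCP z 12.6 size [60.2 61.1] ang 3.4 yaw 3.4 tcp [481.3  70.9 125.3] centre [480.3  76.7]
[512.80850818 362.78213293]
turn -61.9 then shift x 278.4 y -93.2 z 0.1  (yaw 65.3)
```

```bash
python3 -m pendant '[[0,0,-30,0,0],[0,0,-30,0,0],[0,0,0,0,-7.8],[0,0,0,0,-7.7],[0,0,0,0,-7.7],[0,0,0,0,-7.7],[0,0,0,0,-7.7],[0,0,0,0,-7.8],[0,0,0,0,-7.7],[0,0,0,0,-7.8]]'
python3 -m pendant '[[0,38,-11,0,0],[0,38,-11,0,0],[0,38,-11,0,0],[0,37,-11,0,0],[0,37,-11,0,0],[0,37,-10,0,0],[0,0,0,0,0],[0,0,0,0,0],[0,0,0,0,0]]'
python3 - <<'E'
from h import *
held(); rk(FE[2],0)
E
```

```text
time: 72.65
tool_pos: [477.9, 130.7, 125.2]
tcp_rot: [-179.9, 0.1, 65.6]
ft_force: [-0.8, -0.4, -0.6]
finger_gap: 58.6
time: 73.55
tool_pos: [513.3, 361.4, 125.6]
tcp_rot: [-179.9, 0.1, 65.3]
ft_force: [-0.3, -0.8, -1.3]
finger_gap: 59.3
held: tool x 0.8 y -6.0, top z-TCP z 12.6 size [60.3 60.9] ang 65.8 yaw 65.3 tcp [513.3 361.4 125.6] centre [508.2 364.6]
rack a -2.4 b 1.1 z 126.1 yaw 65.2 F [-0.2 -0.9 -1.5]
```

```bash
python3 -m pendant '[[0,0,0.5,30,0],[0,0,0,29,0],[0,0,0,0,0],[0,0,0,3,0],[0,0,0,3,0],[0,0,1,3.5,0],[0,0,1,3.5,0],[0,0,0,3.5,0],[0,0,0,3.5,0],[0,0,0,0,0]]'
python3 -m pendant '[[0,-0.5,-0.9,3.5,0],[0,-0.5,-1,3.5,0],[0,-0.5,-1,2.5,0],[0,-0.5,-1.2,2.5,0],[0,0,0,0,0],[0,0,0,0,0]]'
python3 -c "
from h import *
tilt();rk(FE[2],0)"
python3 -m pendant '[[0,-0.8,-0.8,2.5,0],[0,-0.8,-0.8,2.5,0],[0,0,-0.5,2.5,0],[0,0,0,0,0],[0,0,0,0,0]]'
python3 -c "
from h import *
tilt();rk(FE[2],0)"
```

```text
time: 74.6
tool_pos: [518.9, 361.3, 50.8]
tcp_rot: [179.8, -0.2, 65.3]
ft_force: [3.5, -5.9, 6.8]
finger_gap: 59.1
time: 75.2
tool_pos: [516.9, 362.1, 40.6]
tcp_rot: [179.6, -0.4, 65.2]
ft_force: [9.5, -2.9, 8.1]
finger_gap: 59.1
tilt 32.2 n 4225 zmax 76.9
rack a -5.0 b -1.1 z 40.6 yaw 65.2 F [10.2 -4.   7.3]
time: 75.75
tool_pos: [515.2, 362.8, 34.3]
tcp_rot: [179.5, -0.6, 65.2]
ft_force: [11.0, -0.5, 10.9]
finger_gap: 59.0
tilt 18.7 n 2890 zmax 75.4
rack a -3.1 b -1.0 z 34.3 yaw 65.2 F [ 9.8  0.6 11.5]
```

```bash
python3 -m pendant '[[0,-0.5,-1,2,0],[0,0,-1.2,2,0],[0,0,-1.2,1.5,0],[0,0,0,0,0],[0,0,0,0,0]]'
python3 -c "
from h import *
tilt();rk(FE[2],0);prof(2)"
```

```text
time: 76.3
tool_pos: [513.5, 363.8, 30.0]
tcp_rot: [179.4, -0.7, 65.2]
ft_force: [13.2, -2.7, 14.4]
finger_gap: 59.1
tilt -29.4 n 5447 zmax 76.7
rack a -1.2 b -1.2 z 30.0 yaw 65.2 F [13.  -2.3 14. ]
wrist place 2 n 6008 b [-29.9  27.1]
   z 15 a [35.6 35.8 37.7] 17
   z 21 a [34.2 40.7 41.4] 98
   z 27 a [41.5 42.9 44.3] 315
   z 33 a [44.4 44.8 45. ] 37
   z 45 a [-8.3 -7.  -5. ] 6
   z 51 a [-3.9 -1.9  7.3] 7
   z 57 a [0.8 2.2 3.4] 6
   z 63 a [ 7.1 25.1 26.9] 63
   z 69 a [22.5 25.8 28.1] 2157
   z 75 a [16.  19.5 23.6] 3302
```

θ≈60, about 3 mm left to go down.

```bash
python3 -m pendant '[[0,-0.7,1.5,2,0],[0,-0.5,0,2,0],[0,0,0,1,0],[0,0,0,0,0],[0,0,0,0,0]]'
python3 -c "
from h import *
tilt();rk(FE[2],0)"
```

```text
time: 76.9
tool_pos: [514.6, 362.1, 25.6]
tcp_rot: [179.4, -0.7, 65.2]
ft_force: [11.6, -4.1, 19.1]
finger_gap: 59.3
tilt -28.1 n 5490 zmax 72.8
rack a -2.9 b -0.1 z 25.6 yaw 65.2 F [12.1 -4.6 19.6]
```

Seated. Release, retreat up and clear, then check everything.

```bash
python3 -m pendant '[[0.85,0,0,0,0],[0.88,0,0,0,0],[0.88,0,0,0,0],[0.88,0,0,-20,0],[0.88,0,0,-40,0],[0.88,0,0,-45,0],[0.88,0,0,-45,0],[0.88,0,0,0,0],[0.88,0,0,0,0]]'
python3 - <<'E'
from h import *
for i in range(3): prof(i)
im,P,p=cloud('wrist'); cv2.imwrite('pics/f_w.png',im[40:340,120:500])
im,P,p=cloud('top')
print('switch',optics.search_frame('top','switch_tip')[:1],[ (np.round(x['at']),x['score']) for x in optics.search_frame('top','pot3')],[np.round(x['at']) for x in optics.search_frame('top','brush_mug')])
mb=(P[...,0]>590)&(P[...,0]<740)&(P[...,1]>-60)&(P[...,1]<240)
for t in blobs(mb&(P[...,2]>10)&(P[...,2]<24),P,100): print(' blade',t)
for t in blobs(mb&(P[...,2]>80)&(P[...,2]<105),P,20): print(' handle',t)
m=(P[...,2]>150)&(P[...,2]<195)&(abs(P[...,0]-487)<60)&(abs(P[...,1]+3)<25); print(blobs(m,P,3))
print(tiles(im,P)); im,P,p=cloud('scene'); cv2.imwrite('pics/f_s.png',im)
E
```

```text
time: 77.85
tool_pos: [507.2, 360.7, 169.5]
tcp_rot: [179.9, -0.1, 65.3]
ft_force: [-0.1, 0.1, -1.3]
finger_gap: 75.1
wrist place 0 n 4462 b [-28.2  27.8]
   z 21 a [-12.9 -12.  -11.1] 82
   z 27 a [-12.  -10.3  -8.7] 237
   z 33 a [-8.7 -7.1 -5.5] 243
   z 39 a [-5.6 -4.1 -2.5] 291
   z 45 a [-2.7 -0.6  1. ] 291
   z 51 a [0.8 2.3 3.7] 310
   z 57 a [3.5 4.9 6.1] 279
   z 63 a [-30.    7.6  26.8] 509
   z 69 a [-33.9  15.9  24.9] 1865
   z 75 a [12.3 14.2 17.1] 355
wrist place 1 n 3429 b [-28.6  27.3]
   z 21 a [-14.3  41.9  42.8] 102
   z 27 a [-12.8  42.7  44.4] 285
   z 33 a [-10.   -8.6  -7.3] 149
   z 39 a [-6.2 -4.9 -3.6] 166
   z 45 a [-3.5 -1.4 -0.1] 175
   z 51 a [-0.   1.2  3.2] 186
   z 57 a [3.3 4.5 6.5] 205
   z 63 a [-30.1   8.5  25.6] 390
   z 69 a [-34.   15.7  24.1] 1624
   z 75 a [12.6 14.2 15.8] 147
wrist place 2 n 1885 b [-27.8  28.1]
   z 21 a [32.3 40.7 41.8] 28
   z 27 a [-12.6  43.2  44.7] 198
   z 33 a [-9.8 -7.6 44.9] 74
   z 39 a [-6.5 -4.7 -3.7] 63
   z 45 a [-3.5 -1.6 -0.6] 70
   z 51 a [-0.4  1.4  3.3] 75
   z 57 a [3.5 4.5 6.3] 79
   z 63 a [ 6.6  9.  25.8] 144
   z 69 a [11.2 19.3 25. ] 1032
   z 75 a [13.  14.1 15.8] 121
switch [{'at': [483.3, -0.7, 30.9], 'score': 0.25}] [(array([690., 280.,  67.]), 0.67), (array([728., -66.,  58.]), 0.59), (array([625., 335.,  60.]), 0.59)] [array([798., 112.,  87.])]
 blade ([663.6, 89.7], [41.6, 153.4], 8.1, 16.5, 435, [262, 175])
 handle ([672.4, 28.4], [24.9, 29.9], 5.6, 91.5, 71, [296, 170])
[([457.8, -3.9], [21.0, 24.2], 10.4, 176.7, 59, [301, 232])]
[]
```

View pics/f_w.png

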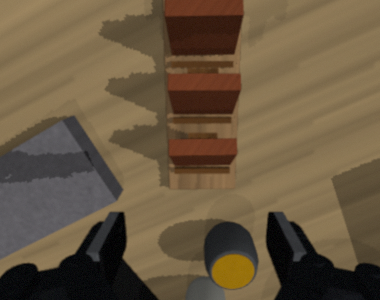

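View pics/f_s.png

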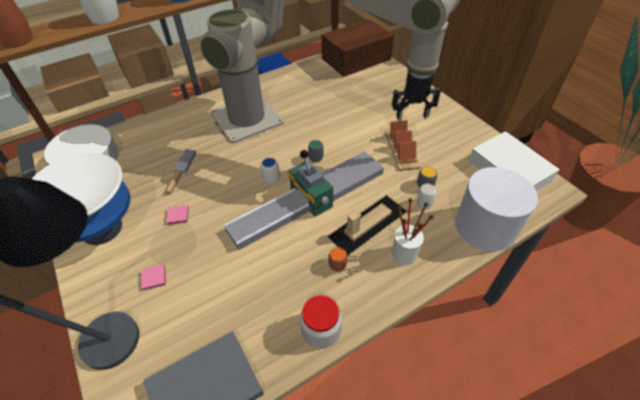

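All three tiles lean in the rack, at crop (205,25), (205,95) and (205,152). The stick is on its mat at scene (365,222), the lever is off, and the pots, mug and pink tiles are undisturbed. Handing in.

```bash
python3 -c "
from h import *
print(hand_in())"
```

```text
the job is handed in; nothing more can be done
None
```

The job is done and handed in at about 78 s of the 210 s allowed. I switched the unit on, fed all three terracotta tiles through the tunnel with the push stick, then switched it off. After that I laid the stick back on its mat and stood each tile in its own place in the rack, farthest first.

- **Tiles:** all three lean back about 27° on their backrests, centred and seated, and none are left on the table. The tool can't tilt, so each tile was swung upright against its backrest while held between the pads.
- **Switch:** the lever tip measured x≈458 mm, the same as at the start, so it is off. In the last picture the network gave only a poor, low-scored guess for the switch, so I went by the depth reading.
- **Stick:** it lies flat and centred on the mat.
- **Left alone:** the pots and the mug are within about 4 mm of where they were first measured. The pink tiles look unmoved in the last picture, but I didn't measure them.

One thing went wrong and was put right: my first grip on the third tile was too high and slipped off, shifting it a few millimetres. A second, lower grip held. I did not see any of the objects knocked aside during the run.

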